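# Clear the packing board and close up a row of bottles

## Robot

A 6-joint arm with a two-finger parallel gripper is mounted at the origin on a cart in front of the work surface, level with it; the furniture and walls round the work are solid. World frame = base frame: x ahead of the robot, y to its left, z up, the work surface at z = 0. Lengths are in mm, angles in rad, forces in N, time in s.
With the tool pointing down it reaches from about 275 to 1000 mm from the base axis. Payload 8.4 kg.
Tool frame: the origin (TCP) lies between the finger pads; the fingertips stand 22 mm ahead of it and the grasp point (between the pads) lies 3 mm ahead of it; z points along the fingers, y is the line along which they close (so a half turn about z gives the same grasp; the last joint's range is limited). The gripper opens to 85 mm and grips with 20 to 120 N. Pads are 22 mm wide; open, the fingers measure 114 mm over their backs; the gripper's body (76 mm by 85 mm) begins 54 mm behind the grasp point. The pads swing forward as they close: fully open they stand 13 mm farther back than shut.
Start: joints at [-1.215, 0.353, 1.633, -0, 1.155, -0.002], TCP at [218.883, -585.422, 253.281] pointing down, gripper open.
Joint ranges: [-2.63, 2.63], [-0.92, 2.1], [0.06, 2.66], [-1.3, 4.44], [0, 2.69], [-3.02, 3.02]. Speed limits (rad/s): [2.22, 2.22, 2.79, 3.14, 3.14, 3.14].

## Interface

Orientations are given as [roll, pitch, yaw] about the fixed x, y, z axes, in that order (R = Rz(yaw) Ry(pitch) Rx(roll)).
In Python, from rig import r, grab_frame gives the robot as it stands.
- The arm moves only by the shell command python3 -m inch 'ROWS' [FORCE]. ROWS is JSON, a list of rows, each a list of 7 numbers: the turn, a rotation vector about the tool's x, y, z as a fraction of full scale, then the shift along the tool's x, y, z as a fraction of full scale, then the closure, from 0 (fully open) to 1 (shut). In form: [[rx, ry, rz, dx, dy, dz, fingers], ...]. A call has 1 to 8 rows; each row shifts and turns the commanded pose from where the row before left it, along the tool's axes as they then stand; what a row does not reach is not made up. Full scale, the value 1, is 2.5 cm for a shift and pi rad for a turn. A row lasts 1/12 s, in which the tool goes at most 41.7 mm and 7.16 degrees, less where a joint would pass 70% of its speed; a pose out of reach is approached as far as the arm can. A call with a number of a shift or a turn outside -1 to 1 is refused whole. A call with a gripper value outside its range is refused whole. The fingers move at their own pace and stop on an object; FORCE is the grip in N (left out, the last holds). Time passes only in rows, so rows that do not move let the fingers close. It gives the time, the measured TCP pose, the force, the opening and the grip force at its end, in the units of the state.
- r.sense(): the state, without advancing time (a new reading comes with each control period).
- grab_frame(name): name is "side" or "top" or "wrist"; returns a dict with "pixels" (400x640x3 uint8, red, green, blue), "z_map" (400x640 float32, mm along the optical axis (not along the pixel's ray), 0 where there is no reading), "vertical_fov" (degrees; the focal length in pixels is half the picture's height over the tangent of half this angle, whatever the lens; pixels are square), "cx", "cy" (the principal point, pixels), "dist" ([k1, k2, p1, p2, k3] as OpenCV has them; the pictures are not rectified), "cam_to_world" (4x4, takes a point from camera to world coordinates). Camera axes: x right, y down, z forward; pixel columns grow to the right and rows downward; lengths in mm; the calibration is good to about 2 mm. A picture is of the moment at which its call begins.
- r.sign_off(): hands the job in; it is judged then, once.
The state is a dict: "clock": time; "qpos": joint angles; "qvel": joint speeds; "joint_efforts": joint torques, N m; "eef_pos": TCP position; "tcp_rot": TCP orientation; "contact_force": force on the tool from outside, world axes, zero at the start; "wrist_torque": the same for the moment, N m; "opening": opening from 0.0 (shut) to 1.0 (fully open); "grasp_force": force on a finger pad.
Only numpy, scipy, OpenCV 4.12 (cv2) and the standard library are available. Lean on these libraries where they do the work, as an engineer would, in place of code of your own. Each camera call takes 0.05 s, during which the arm holds its last target. There are 200 camera calls.

## Task

First clear the rubbish (empty brown cardboard cores and cardboard blocks, wherever they lie on the packing board or the table) into the waste bin; the full label roll is stock and stays where it stands. Then stand all the oil bottles from the table upright in a single row in the lane of the packing board, between its fixed end block and the sliding stop, and finally slide the stop up so that the row stands snug against the end block with no gaps.

Things in the scene. Friction and masses are not known exactly. Their poses are not given: they have to be found in the camera images.
- packing_board: Fixed plywood board 230 x 345 x 15 mm lying over the big carton's middle. Origin: centre of its underside; x away from the robot, y along the lane, z up. Front part (x below 15 mm) free; at the back a lane centred on x = 62 mm, 58 mm clear between aluminium angles 14 mm high, floor = board top. Its -y (right) end is closed by a fixed wooden end block 60 high, 78 wide, 26 thick.
- lane_end (a point): Foot of the end block's inner face, on the lane's centre line at floor level; axes as the packing board's, so the lane runs from here along +y. A bottle touching the end block has its centre 25 mm along +y.
- stop (a joint): Sliding stop: wooden block 55 mm wide, 50 mm long (along the lane), 60 mm high, with an upright black grip, running in the lane. Value = clear length of lane in m between end block and stop: 0 touching, 0.25 fully open; moves along the board's y, stays where it is left, friction about 2 N. Three bottles take 0.150, two 0.100.
- stop_grip (a point): Centre of the stop's black grip: bar 26 mm wide across the lane, 30 mm along it, 52 mm high (top 114 mm above the lane floor); this point is 27 mm behind (+y of) the stop's face, 88 mm above the lane floor. Axes as the packing board's. Pinch it across the lane and pull or push it along the lane.
- stop_face (a point): Foot of the stop's face that looks at the end block, on the lane's centre line at floor level; axes as the packing board's.
- bin: Grey open waste bin, fixed, on the side table to the robot's right; 170 x 190 x 160 mm outside, walls 4 mm, with a rim that stands out 7 mm. Origin at the centre of its underside, z up; the rim is 160 mm above it.
- label_roll: Full roll of labels standing on the table among the bottles, 61 mm across, 74 mm high, green printed labels; origin at the centre of its underside. Stock: it stays where it stands.
- core_0: Empty label-roll core (rubbish, may be absent): brown cardboard tube 48 mm across, 76 mm high, 40 g, standing on end at the start, in the lane, on the front of the packing board or on the table; origin at the centre of its underside, z along its axis. Take it round the outside: a finger cannot enter its bore.
- core_1: Empty label-roll core (rubbish, may be absent): brown cardboard tube 48 mm across, 76 mm high, 40 g, standing on end at the start, in the lane, on the front of the packing board or on the table; origin at the centre of its underside, z along its axis. Take it round the outside: a finger cannot enter its bore.
- core_2: Empty label-roll core (rubbish, may be absent): brown cardboard tube 48 mm across, 76 mm high, 40 g, standing on end at the start, in the lane, on the front of the packing board or on the table; origin at the centre of its underside, z along its axis. Take it round the outside: a finger cannot enter its bore.
- block_0: Block of glued corrugated cardboard (rubbish, may be absent): 64 (x) x 42 (y) x 50 (z) mm, 50 g; lies on the front of the packing board at the start; origin at the centre of its underside.
- block_1: Block of glued corrugated cardboard (rubbish, may be absent): 64 (x) x 42 (y) x 50 (z) mm, 50 g; lies on the front of the packing board at the start; origin at the centre of its underside.
- oil_0: Clear oil bottle with black cap (may be absent), about 0.24 kg: body 50 mm across and 75 mm high, cap 29 mm across up to 102 mm; stands on the table at the left at the start; origin at the centre of its underside, z up through the cap.
- oil_1: Clear oil bottle with black cap (may be absent), about 0.24 kg: body 50 mm across and 75 mm high, cap 29 mm across up to 102 mm; stands on the table at the left at the start; origin at the centre of its underside, z up through the cap.
- oil_2: Clear oil bottle with black cap (may be absent), about 0.24 kg: body 50 mm across and 75 mm high, cap 29 mm across up to 102 mm; stands on the table at the left at the start; origin at the centre of its underside, z up through the cap.
- core_3: Empty label-roll core (rubbish, may be absent): brown cardboard tube 48 mm across, 76 mm high, 40 g, standing on end at the start, in the lane, on the front of the packing board or on the table; origin at the centre of its underside, z along its axis. Take it round the outside: a finger cannot enter its bore.

How it is judged:
By the outcome, as a careful person would: the job done as asked, in the order asked, and still so for the second after the job is handed in, with the robot touching nothing.
Of core_0, core_1, core_2, block_0, block_1, core_3 only 4 to 6 are there at a start; the rules pass over those that are not, and their reading is None.
Of oil_0, oil_1, oil_2 only 2 to 3 are there at a start; the rules pass over those that are not, and their reading is None.
At some moment in a run one of core_0, core_1, core_2, block_0, block_1, core_3 may be knocked a few centimetres aside while the robot is not near it.
Once in a run the grip may slacken for a moment while it holds something.
It also fails if it takes over 210 s, if anything falls off the work surface, if the arm or the gripper's body presses on something with over 40 N, if the wrist force passes 120 N, or if a joint passes its speed limit or range.

## Working session

There is one attempt and no reset: what is moved stays moved. The work goes in short steps, Python scripts to look and compute and a shell command to move; the robot and the scene stay as the last step left them, time stands still between calls to the robot, and variables do not carry over. Pictures are saved under pics/ and viewed, at most 14 in all, crops included, and the job is handed in when it is done.

```bash
ls; mkdir -p pics
cat > h.py <<'E'
import numpy as np, cv2
from rig import r, grab_frame
def ray(f,u,v):
    h=f["pixels"].shape[0]; fl=h/2/np.tan(np.radians(f["vertical_fov"])/2)
    K=np.array([[fl,0,f["cx"]],[0,fl,f["cy"]],[0,0,1]])
    p=cv2.undistortPoints(np.array([[[u,v]]],float),K,np.array(f["dist"],float))[0,0]
    return np.array([p[0],p[1],1.])
def pt(f,u,v,z=None):
    T=np.array(f["cam_to_world"]); d=T[:3,:3]@ray(f,u,v); o=T[:3,3]
    if z is None: s=f["z_map"][int(v),int(u)]
    else: s=(z-o[2])/d[2]
    return o+s*d
def cloud(f):
    h,w=f["z_map"].shape; fl=h/2/np.tan(np.radians(f["vertical_fov"])/2)
    K=np.array([[fl,0,f["cx"]],[0,fl,f["cy"]],[0,0,1]])
    uv=np.stack(np.meshgrid(np.arange(w),np.arange(h)),-1).reshape(-1,1,2).astype(float)
    p=cv2.undistortPoints(uv,K,np.array(f["dist"],float)).reshape(h,w,2)
    P=np.dstack([p,np.ones((h,w))])*f["z_map"][...,None]
    T=np.array(f["cam_to_world"]); return P@T[:3,:3].T+T[:3,3]
def save(f,n): cv2.imwrite(f"pics/{n}.png",f["pixels"][...,::-1])
E
python3 - <<'E'
from h import *
for n in ["top","side"]:
    f=grab_frame(n); save(f,n+"0"); print(n,np.round(f["cam_to_world"],2).tolist(),f["vertical_fov"],f["dist"])
print(r.sense())
E
```

```text
pics
top [[0.03, -1.0, 0.06, 406.96], [-1.0, -0.03, -0.01, -25.54], [0.01, -0.06, -1.0, 1729.49], [0.0, 0.0, 0.0, 1.0]] 45.18045295784542 [-0.00976488  0.          0.          0.          0.        ]
side [[-0.93, -0.24, 0.28, 104.33], [-0.37, 0.62, -0.69, 941.48], [-0.01, -0.75, -0.66, 1096.74], [0.0, 0.0, 0.0, 1.0]] 51.29259837761523 [-0.0748811  0.         0.         0.         0.       ]
{'clock': 0.1, 'qpos': array([-1.21542171e+00,  3.53614877e-01,  1.63404638e+00,  3.15917777e-05,
        1.15516480e+00, -2.41913562e-03]), 'qvel': array([-0.00126573, -0.00213572, -0.00222944, -0.00057577,  0.00066688,
       -0.00078701]), 'joint_efforts': array([ 8.85851859e-04, -6.06360483e+01, -3.42825723e+01,  3.01275122e-05,
        3.96266652e-03,  1.66266318e-06]), 'eef_pos': array([ 218.74473403, -585.06215792,  252.6199709 ]), 'tcp_rot': array([-3.14035932e+00, -3.18700307e-05,  3.57780963e-01]), 'contact_force': array([-0.5600914 , -0.8790566 , -0.00737486]), 'wrist_torque': array([-0.03485509, -0.04069377, -0.00124481]), 'grasp_force': 0.0, 'opening': 1.002648809014646}
```

View pics/top0.png

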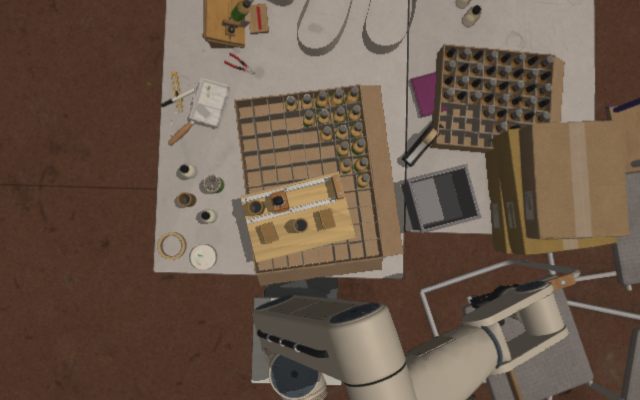

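View pics/side0.png

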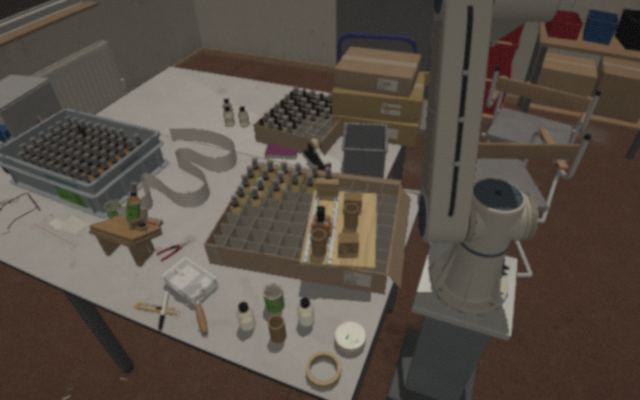

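The top view shows two bottles (187,171) and (206,216), the label roll (212,185), and a table core (185,200). On the board are blocks at (267,232) and (325,218), cores at (257,207) and (300,225), and the stop at (278,201). The bin is at (440,198). I'll enlarge it to check.

Run:
```python
from h import *
f=grab_frame("top"); P=cloud(f)
c=f["pixels"][150:280,155:365,::-1]; cv2.imwrite("pics/crop1.png",cv2.resize(c,None,fx=3.8,fy=3.8,interpolation=cv2.INTER_CUBIC))
np.save("P0.npy",P); np.save("I0.npy",f["pixels"])
for n,u,v in [("b0",187,171),("b1",206,216),("roll",212,185),("core t",185,200),("core lane",257,207),("core fr",300,225),("stop",278,201),("blk",267,232),("blk2",325,218),("bin floor",430,200),("endblk",336,186),("board",285,240),("table",170,220)]:
    print(n,np.round(P[v,u]))
s=grab_frame("side")
c=s["pixels"][170:390,200:420,::-1]; cv2.imwrite("pics/crop2.png",cv2.resize(c,None,fx=2.7,fy=2.7,interpolation=cv2.INTER_CUBIC))
```

```text
b0 [584. 395.  93.]
b1 [432. 321. 105.]
roll [545. 325.   9.]
core t [489. 422.  -2.]
core lane [467. 148. 125.]
core fr [411.   3. 115.]
stop [484.  72. 230.]
blk [385. 108. 167.]
blk2 [436. -78. 165.]
bin floor [ 516. -461.    2.]
endblk [ 541. -111.  175.]
board [360.  52. 111.]
table [416. 472.  -1.]
```

View pics/crop1.png

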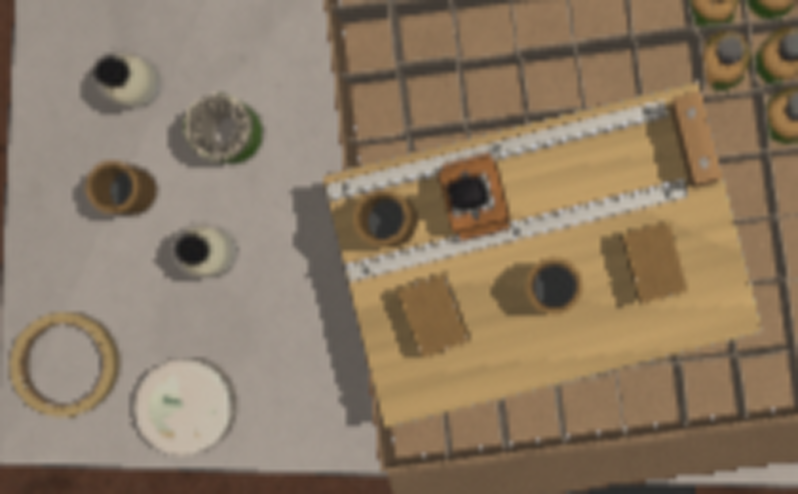

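View pics/crop2.png

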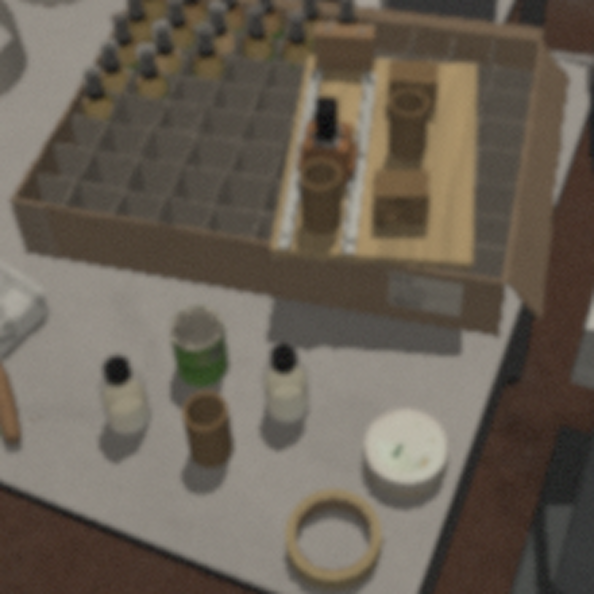

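Close up: two bottles and one core with the roll on the table; on the board, two blocks and one core at the front and one core in the lane behind the stop. That makes 5 rubbish items, 2 bottles. The board is yawed. Next I measure from the depth cloud.

Run:
```python
from h import *
P=np.load("P0.npy"); I=np.load("I0.npy"); Z=P[...,2]
def box(u0,u1,v0,v1,z0,z1):
    m=np.zeros(Z.shape,bool); m[v0:v1,u0:u1]=True; return m&(Z>z0)&(Z<z1)
for n,b in dict(b0=(177,202,160,185,55,130),b1=(196,216,207,225,55,130),roll=(198,228,170,197,60,90),coret=(173,198,190,212,60,90),corel=(245,272,196,217,165,200),corec=(288,312,214,235,165,200),blk0=(255,282,220,245,150,180),blk1=(312,338,205,233,150,180),stopbody=(268,290,188,215,160,185),grip=(265,292,185,215,215,240),endb=(328,348,172,202,165,190),).items():
    m=box(*b); q=P[m]; rect=cv2.minAreaRect(q[:,:2].astype(np.float32))
    print(n,len(q),np.round(q.mean(0)),"rect",np.round(rect[0]),np.round(rect[1]),round(rect[2]),"zmax",round(np.percentile(q[:,2],95)))
# board edges
m=box(240,356,170,268,100,125); 
hsv=cv2.cvtColor(I,cv2.COLOR_RGB2HSV)
q=P[m]; rect=cv2.minAreaRect(q[:,:2].astype(np.float32)); print("board",np.round(rect[0],1),np.round(rect[1]),rect[2],np.median(q[:,2]))
m=box(395,485,160,235,140,180); q=P[m]; rect=cv2.minAreaRect(q[:,:2].astype(np.float32)); print("bin",np.round(rect[0]),np.round(rect[1]),rect[2],np.median(q[:,2]))
print("carton rim", np.percentile(Z[90:280,240:400],[50,90,97,99]))
```

```text
b0 177 [591. 400.  83.] rect [593. 404.] [47. 49.] 34 zmax 105
b1 171 [435. 322.  84.] rect [436. 326.] [48. 48.] 77 zmax 105
roll 144 [550. 314.  70.] rect [548. 314.] [59. 59.] 45 zmax 79
coret 85 [490. 405.  74.] rect [491. 405.] [48. 46.] 69 zmax 83
corel 92 [468. 144. 186.] rect [470. 131.] [46. 80.] 15 zmax 195
corec 59 [412.   2. 189.] rect [413.   2.] [42. 45.] 2 zmax 194
blk0 248 [384. 104. 164.] rect [384. 105.] [63. 41.] 22 zmax 169
blk1 246 [435. -84. 164.] rect [435. -85.] [63. 41.] 16 zmax 169
stopbody 177 [488.  70. 175.] rect [488.  72.] [55. 50.] 16 zmax 181
grip 77 [487.  74. 227.] rect [487.  74.] [26. 28.] 3 zmax 234
endb 192 [ 542. -117.  174.] rect [ 542. -117.] [78. 26.] 15 zmax 180
board [432.8  13. ] [326. 389.] 0.9577072858810425 114.53625296076939
bin [ 514. -468.] [185. 208.] 16.395206451416016 156.4350286610836
carton rim [ 71.81637986 119.45760742 165.09184804 187.65728942]
```

```bash
cat >> h.py <<'E'
from scipy.spatial.transform import Rotation as Ro
def go(*tg):
    s=r.sense(); R=Ro.from_euler("xyz",s["tcp_rot"]).as_matrix(); p=s["eef_pos"]
    print("t",round(s["clock"],1),"tcp",np.round(p),"rpy",np.round(s["tcp_rot"],3),"open",round(s["opening"],2))
    for t in tg:
        d=R.T@(np.array(t,float)-p)/25; print(t,"units",np.round(d,2)); p=np.array(t,float)
E
python3 - <<'E'
from h import *
f=grab_frame("top")
print("corel",pt(f,256.3,207.4,191),"corec",pt(f,155+553/3.8,150+286/3.8,191),"coret",pt(f,155+114/3.8,150+188/3.8,76),"bowl",pt(f,203,257,20))
P=cloud(f); print("bowl z",P[250:264,195:212,2].max())
E
Z='[0,0,0.0395,0,0,-0.1,0]'
python3 -m inch '[[0,0,0.0395,0,0,-0.2,0],[0,0,0.0395,0,0,-0.2,0],[0,0,0.0395,0,0,-0.2,0],[0,0,0.0395,0,0,-0.2,0],[0,0,0.0395,0,0,-0.2,0],[0,0,0.0395,0,0,-0.2,0]]' 40
python3 -m inch '[[0,0,0.0395,0,0,0,0],[0,0,0.0395,0,0,0,0],[0,0,0.0395,0,0,0,0],[0,0,0.0395,0,0,0,0],[0,0,0.0395,0,0,0,0],[0,0,0.0395,0,0,0,0],[0,0,0,0,0,0,0]]'
python3 -c "
from h import *
go((435,-84,290),(435,-84,153),(435,-84,290),(514,-468,290))"
```

```text
corel [463.22649451 143.25303918 191.        ] corec [4.10402058e+02 6.96582822e-02 1.91000000e+02] coret [487.28790274 401.70526131  76.        ] bowl [288.59069736 343.70580099  20.        ]
bowl z 1729.4865754106718
clock: 0.75
eef_pos: [218.8, -585.3, 283.4]
tcp_rot: [-3.141, 0.0, -0.393]
contact_force: [-0.2, 0.1, -0.6]
opening: 1.003
grasp_force: 0.0
clock: 1.33
eef_pos: [218.9, -585.3, 283.2]
tcp_rot: [3.142, 0.0, -1.137]
contact_force: [0.2, 0.7, -0.1]
opening: 1.0
grasp_force: 0.0
t 1.3 tcp [ 219. -585.  283.] rpy [ 3.142  0.    -1.137] open 1.0
(435, -84, 290) units [-14.56 -16.27  -0.27]
(435, -84, 153) units [ 0.   -0.    5.48]
(435, -84, 290) units [-0.    0.   -5.48]
(514, -468, 290) units [15.27  3.59 -0.  ]
```

The turn about tool z runs opposite in world yaw, so I turn back to yaw +1.848, which keeps the last joint mid-range.

```bash
python3 -m inch '[[0,0,-0.0395,0,0,0,0],[0,0,-0.0395,0,0,0,0],[0,0,-0.0395,0,0,0,0],[0,0,-0.0395,0,0,0,0],[0,0,-0.0395,0,0,0,0],[0,0,-0.0395,0,0,0,0],[0,0,-0.0395,0,0,0,0],[0,0,-0.0395,0,0,0,0]]' >/dev/null
python3 -m inch '[[0,0,-0.0395,0,0,0,0],[0,0,-0.0395,0,0,0,0],[0,0,-0.0395,0,0,0,0],[0,0,-0.0395,0,0,0,0],[0,0,-0.0395,0,0,0,0],[0,0,-0.0395,0,0,0,0],[0,0,-0.0395,0,0,0,0],[0,0,-0.0395,0,0,0,0]]' >/dev/null
python3 -m inch '[[0,0,-0.0395,0,0,0,0],[0,0,-0.0395,0,0,0,0],[0,0,-0.0395,0,0,0,0],[0,0,-0.0395,0,0,0,0],[0,0,-0.0395,0,0,0,0],[0,0,-0.0395,0,0,0,0],[0,0,-0.0395,0,0,0,0],[0,0,-0.0395,0,0,0,0]]'
python3 -c "
from h import *
go((435,-84,290),(435,-84,153),(435,-84,290),(514,-468,290))"
```

```text
clock: 3.33
eef_pos: [218.8, -585.4, 283.2]
tcp_rot: [-3.142, -0.0, 1.858]
contact_force: [0.6, -0.1, -0.4]
opening: 0.998
grasp_force: 0.0
t 3.3 tcp [ 219. -585.  283.] rpy [-3.142 -0.     1.858] open 1.0
(435, -84, 290) units [16.79 13.97 -0.27]
(435, -84, 153) units [-0.    0.    5.48]
(435, -84, 290) units [ 0.   -0.   -5.48]
(514, -468, 290) units [-15.63  -1.32  -0.  ]
```

```bash
python3 -m inch '[[0,0,0,1,0.83,-0.03,0],[0,0,0,1,0.83,-0.03,0],[0,0,0,1,0.83,-0.03,0],[0,0,0,1,0.83,-0.03,0],[0,0,0,1,0.83,-0.03,0],[0,0,0,1,0.83,-0.03,0],[0,0,0,1,0.83,0,0],[0,0,0,1,0.83,0,0]]'
python3 -m inch '[[0,0,0,1,0.83,0,0],[0,0,0,1,0.83,0,0],[0,0,0,1,0.83,0,0],[0,0,0,1,0.83,0,0],[0,0,0,1,0.83,0,0],[0,0,0,1,0.83,0,0],[0,0,0,1,0.83,0,0],[0,0,0,1,0.83,0,0]]'
python3 -m inch '[[0,0,0,0.79,0.7,0,0],[0,0,0,0,0,0,0],[0,0,0,0,0,0,0]]'
python3 - <<'E'
from h import *
f=grab_frame("wrist"); save(f,"w1"); go((435,-84,290),(435,-84,153))
P=cloud(f); m=(P[...,2]>155)&(P[...,2]<175)
n,l,st,c=cv2.connectedComponentsWithStats(m.astype(np.uint8))
for i in range(1,n):
    if st[i,4]>300: q=P[l==i]; print(st[i,4],[np.round(x) for x in cv2.minAreaRect(q[:,:2].astype(np.float32))],round(np.median(q[:,2])))
E
```

```text
clock: 4.0
eef_pos: [324.4, -346.3, 287.9]
tcp_rot: [3.141, 0.0, 1.851]
contact_force: [0.8, -0.5, -0.0]
opening: 0.997
grasp_force: 0.0
clock: 4.67
eef_pos: [429.6, -108.5, 288.0]
tcp_rot: [3.141, 0.0, 1.852]
contact_force: [1.0, -0.5, 0.1]
opening: 0.996
grasp_force: 0.0
clock: 4.92
eef_pos: [441.0, -85.3, 287.8]
tcp_rot: [-3.142, 0.0, 1.853]
contact_force: [1.0, 0.5, 0.3]
opening: 1.0
grasp_force: 0.0
t 5.0 tcp [441. -86. 288.] rpy [-3.141  0.     1.851] open 1.0
(435, -84, 290) units [ 0.14 -0.19 -0.09]
(435, -84, 153) units [0.   0.   5.48]
2426 [array([489.,  62.]), array([55., 37.]), np.float64(15.0)] 173
343 [array([408.,  -0.]), array([39., 31.]), np.float64(57.0)] 165
3913 [array([435., -88.]), array([63., 42.]), np.float64(17.0)] 163
2152 [array([ 540., -121.]), array([78., 26.]), np.float64(16.0)] 173
```

View pics/w1.png

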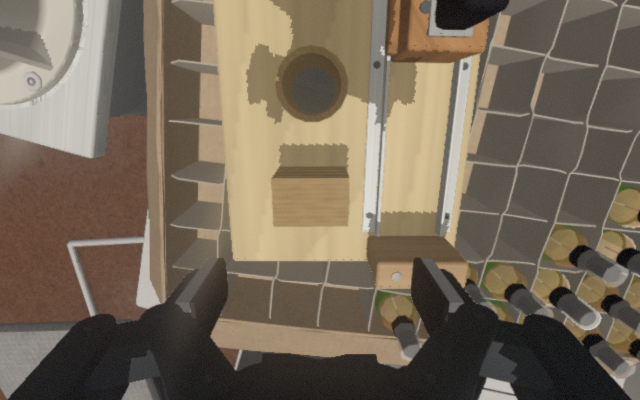

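The picture shows the block at (310,195), the core at (312,85), the stop at the top right and the end block at (415,262); the block is centred under the gripper. I descend and grip it.

```bash
python3 -m inch '[[0,0,0,0.06,-0.22,0.7,0],[0,0,0,0,0,0.8,0],[0,0,0,0,0,0.8,0],[0,0,0,0,0,0.8,0],[0,0,0,0,0,0.8,0],[0,0,0,0,0,0.8,0],[0,0,0,0,0,0.6,0],[0,0,0,0,0,0,0]]'
python3 -m inch '[[0,0,0,0,0,0,1],[0,0,0,0,0,0,1],[0,0,0,0,0,0,1],[0,0,0,0,0,0,1],[0,0,0,0,0,0,1],[0,0,0,0,0,0,1]]' 40
python3 -m inch '[[0,0,0,0,0,-0.6,1],[0,0,0,0,0,-1,1],[0,0,0,0,0,-1,1],[0,0,0,0,0,-1,1],[0,0,0,0,0,-1,1],[0,0,0,0,0,-0.8,1],[0,0,0,0,0,0,1]]'
python3 -c "
from h import *
go((514,-468,290),(514,-468,175))"
```

```text
clock: 5.63
eef_pos: [432.7, -87.2, 152.9]
tcp_rot: [-3.137, -0.002, 1.847]
contact_force: [-0.8, -0.0, 0.3]
opening: 0.999
grasp_force: 0.0
clock: 6.13
eef_pos: [435.7, -86.7, 156.3]
tcp_rot: [3.14, 0.001, 1.847]
contact_force: [-1.4, -2.2, 6.1]
opening: 0.741
grasp_force: 45.0
clock: 6.72
eef_pos: [437.0, -86.6, 294.5]
tcp_rot: [3.135, 0.003, 1.847]
contact_force: [0.6, 0.3, 0.8]
opening: 0.741
grasp_force: 44.3
t 6.7 tcp [437. -87. 295.] rpy [3.135e+00 3.000e-03 1.847e+00] open 0.74
(514, -468, 290) units [-15.52  -1.2    0.22]
(514, -468, 175) units [ 0.01 -0.03  4.6 ]
```

```bash
cat >> h.py <<'E'
def chk():
    f=grab_frame("top"); P=cloud(f); Z=P[...,2]
    B=dict(blk0=((384,105),155,170),corec=((411,1),172,200),corel=((464,143),182,200),coret=((489,403),60,90),b0=((592,401),60,120),b1=((435,324),60,120),blk1=((435,-86),155,170))
    for n,(c,z0,z1) in B.items():
        m=(Z>z0)&(Z<z1)&(np.hypot(P[...,0]-c[0],P[...,1]-c[1])<38)
        print(n,m.sum(),np.round([ (P[m][:,i].min()+P[m][:,i].max())/2 for i in (0,1)]) if m.sum()>10 else "-")
E
python3 -m inch '[[0,0,0,-1,-0.07,0,1],[0,0,0,-1,-0.07,0,1],[0,0,0,-1,-0.07,0,1],[0,0,0,-1,-0.07,0,1],[0,0,0,-1,-0.07,0,1],[0,0,0,-1,-0.07,0,1],[0,0,0,-1,-0.07,0,1],[0,0,0,-1,-0.07,0,1]]'
python3 -m inch '[[0,0,0,-1,-0.07,0,1],[0,0,0,-1,-0.07,0,1],[0,0,0,-1,-0.07,0,1],[0,0,0,-1,-0.07,0,1],[0,0,0,-1,-0.07,0,1],[0,0,0,-1,-0.07,0,1],[0,0,0,-1,-0.07,0,1],[0,0,0,-1,-0.07,0,1]]'
python3 -m inch '[[0,0,0,-0.6,-0.07,0,1],[0,0,0,0,0,1,1],[0,0,0,0,0,1,1],[0,0,0,0,0,1,1],[0,0,0,0,0,1,1],[0,0,0,0,0,1,1],[0,0,0,0,0,0.8,1],[0,0,0,0,0,0,1]]'
python3 -m inch '[[0,0,0,0,0,0,0],[0,0,0,0,0,0,0],[0,0,0,0,0,0,0],[0,0,0,0,0,-1,0],[0,0,0,0,0,-1,0],[0,0,0,0,0,-1,0],[0,0,0,0,0,-1,0],[0,0,0,0,0,-1,0]]'
python3 -c "
from h import *
chk();go((384,105,285),(384,105,155))"
```

```text
clock: 7.38
eef_pos: [475.9, -283.6, 289.5]
tcp_rot: [-3.141, -0.001, 1.847]
contact_force: [1.3, -0.7, -0.2]
opening: 0.741
grasp_force: 44.3
clock: 8.05
eef_pos: [517.0, -479.7, 289.2]
tcp_rot: [-3.141, -0.001, 1.847]
contact_force: [0.7, 0.5, 0.3]
opening: 0.742
grasp_force: 44.3
clock: 8.72
eef_pos: [517.2, -491.4, 139.5]
tcp_rot: [-3.137, -0.007, 1.847]
contact_force: [-0.4, 0.8, -2.1]
opening: 0.733
grasp_force: 44.2
clock: 9.38
eef_pos: [519.8, -494.0, 273.6]
tcp_rot: [3.14, 0.002, 1.847]
contact_force: [0.1, -0.5, -0.7]
opening: 1.0
grasp_force: 0.0
blk0 234 [384. 104.]
corec 58 [413.   2.]
corel 68 [465. 148.]
coret 80 [491. 405.]
b0 169 [594. 405.]
b1 171 [436. 326.]
blk1 0 -
t 9.4 tcp [ 521. -496.  280.] rpy [3.136 0.009 1.847] open 1.0
(384, 105, 285) units [24.61  1.26 -0.42]
(384, 105, 155) units [ 0.05 -0.03  5.2 ]
```

```bash
python3 -m inch '[[0,0,0,1,0.05,-0.05,0],[0,0,0,1,0.05,-0.05,0],[0,0,0,1,0.05,-0.05,0],[0,0,0,1,0.05,-0.05,0],[0,0,0,1,0.05,-0.05,0],[0,0,0,1,0.05,-0.05,0],[0,0,0,1,0.05,0,0],[0,0,0,1,0.05,0,0]]' >/dev/null
python3 -m inch '[[0,0,0,1,0.05,0,0],[0,0,0,1,0.05,0,0],[0,0,0,1,0.05,0,0],[0,0,0,1,0.05,0,0],[0,0,0,1,0.05,0,0],[0,0,0,1,0.05,0,0],[0,0,0,1,0.05,0,0],[0,0,0,1,0.05,0,0]]' >/dev/null
python3 -m inch '[[0,0,0,1,0.05,0,0],[0,0,0,1,0.05,0,0],[0,0,0,1,0.05,0,0],[0,0,0,1,0.05,0,0],[0,0,0,1,0.05,0,0],[0,0,0,1,0.05,0,0],[0,0,0,1,0.05,0,0],[0,0,0,1,0.05,0,0]]'
python3 -m inch '[[0,0,0,0.5,0,0,0],[0,0,0,0,0,0,0]]'
python3 -c "
from h import *
go((384,104,155))"
```

```text
clock: 11.43
eef_pos: [384.9, 93.0, 279.2]
tcp_rot: [3.138, 0.0, 1.847]
contact_force: [1.0, 0.2, 0.6]
opening: 0.998
grasp_force: 0.0
clock: 11.6
eef_pos: [381.3, 105.7, 279.1]
tcp_rot: [3.139, -0.001, 1.849]
contact_force: [0.4, -0.8, 0.3]
opening: 1.0
grasp_force: 0.0
t 11.6 tcp [381. 106. 279.] rpy [ 3.139e+00 -1.000e-03  1.849e+00] open 1.0
(384, 104, 155) units [-0.1   0.07  4.96]
```

```bash
python3 -m inch '[[0,0,0,-0.1,0.07,0.8,0],[0,0,0,0,0,0.8,0],[0,0,0,0,0,0.8,0],[0,0,0,0,0,0.8,0],[0,0,0,0,0,0.8,0],[0,0,0,0,0,0.8,0],[0,0,0,0,0,0.1,0],[0,0,0,0,0,0,0]]'
python3 -m inch '[[0,0,0,0,0,0,1],[0,0,0,0,0,0,1],[0,0,0,0,0,0,1],[0,0,0,0,0,0,1],[0,0,0,0,0,0,1],[0,0,0,0,0,0,1]]' 40
python3 -m inch '[[0,0,0,0,0,-0.6,1],[0,0,0,0,0,-1,1],[0,0,0,0,0,-1,1],[0,0,0,0,0,-1,1],[0,0,0,0,0,-1,1],[0,0,0,0,0,-0.8,1],[0,0,0,0,0,0,1]]'
python3 -m inch '[[0,0,0,-1,-0.05,0,1],[0,0,0,-1,-0.05,0,1],[0,0,0,-1,-0.05,0,1],[0,0,0,-1,-0.05,0,1],[0,0,0,-1,-0.05,0,1],[0,0,0,-1,-0.05,0,1],[0,0,0,-1,-0.05,0,1],[0,0,0,-1,-0.05,0,1]]' >/dev/null
python3 -m inch '[[0,0,0,-1,-0.05,0,1],[0,0,0,-1,-0.05,0,1],[0,0,0,-1,-0.05,0,1],[0,0,0,-1,-0.05,0,1],[0,0,0,-1,-0.05,0,1],[0,0,0,-1,-0.05,0,1],[0,0,0,-1,-0.05,0,1],[0,0,0,-1,-0.05,0,1]]'
python3 -m inch '[[0,0,0,-1,-0.05,0,1],[0,0,0,-1,-0.05,0,1],[0,0,0,-1,-0.05,0,1],[0,0,0,-1,-0.05,0,1],[0,0,0,-1,-0.05,0,1],[0,0,0,-1,-0.05,0,1],[0,0,0,-0.4,-0.05,0,1],[0,0,0,0,0,0,1]]'
python3 -c "
from h import *
go((508,-442,290),(508,-442,145))"
```

```text
clock: 12.27
eef_pos: [383.6, 101.2, 155.2]
tcp_rot: [-3.14, 0.0, 1.847]
contact_force: [-1.0, 0.2, -0.6]
opening: 1.003
grasp_force: 0.0
clock: 12.77
eef_pos: [384.9, 101.8, 157.0]
tcp_rot: [3.139, 0.0, 1.847]
contact_force: [-0.4, -2.7, 7.3]
opening: 0.754
grasp_force: 41.2
clock: 13.35
eef_pos: [386.1, 102.3, 295.4]
tcp_rot: [3.133, 0.0, 1.847]
contact_force: [1.4, 1.0, -0.1]
opening: 0.758
grasp_force: 49.0
clock: 14.68
eef_pos: [473.6, -289.8, 290.6]
tcp_rot: [3.141, 0.001, 1.847]
contact_force: [1.2, 0.3, -0.7]
opening: 0.752
grasp_force: 45.9
clock: 15.35
eef_pos: [508.6, -446.6, 289.9]
tcp_rot: [-3.141, 0.0, 1.845]
contact_force: [-0.3, 1.5, 0.0]
opening: 0.755
grasp_force: 45.9
t 15.3 tcp [ 509. -447.  290.] rpy [-3.141  0.     1.845] open 0.76
(508, -442, 290) units [ 0.19  0.03 -0.  ]
(508, -442, 145) units [0.  0.  5.8]
```

```bash
python3 -m inch '[[0,0,0,0.2,0,1,1],[0,0,0,0,0,1,1],[0,0,0,0,0,1,1],[0,0,0,0,0,1,1],[0,0,0,0,0,1,1],[0,0,0,0,0,0.8,1],[0,0,0,0,0,0,1]]'
python3 -m inch '[[0,0,0,0,0,0,0],[0,0,0,0,0,0,0],[0,0,0,0,0,0,0],[0,0,0,0,0,-1,0],[0,0,0,0,0,-1,0],[0,0,0,0,0,-1,0],[0,0,0,0,0,-1,0],[0,0,0,0,0,-1,0]]'
python3 -m inch '[[0,0,0,0,0,-0.8,0],[0,0,0,0,0,0,0]]'
python3 -c "
from h import *
chk();go((412,0,290),(412,0,168))"
```

```text
clock: 15.93
eef_pos: [505.2, -436.9, 141.2]
tcp_rot: [-3.138, -0.006, 1.847]
contact_force: [-1.9, 0.5, -0.9]
opening: 0.754
grasp_force: 45.9
clock: 16.6
eef_pos: [507.7, -440.2, 273.5]
tcp_rot: [3.14, 0.002, 1.847]
contact_force: [0.8, -1.0, -0.7]
opening: 1.001
grasp_force: 0.0
clock: 16.77
eef_pos: [509.2, -441.5, 297.4]
tcp_rot: [3.136, 0.008, 1.847]
contact_force: [0.8, -1.6, 0.6]
opening: 0.998
grasp_force: 0.0
blk0 0 -
corec 56 [413.   2.]
corel 65 [465. 148.]
coret 89 [490. 405.]
b0 171 [594. 404.]
b1 166 [436. 326.]
blk1 0 -
t 16.8 tcp [ 509. -441.  295.] rpy [3.138 0.006 1.847] open 1.0
(412, 0, 290) units [18.03  1.09  0.09]
(412, 0, 168) units [ 0.03 -0.02  4.88]
```

```bash
python3 -m inch '[[0,0,0,1,0.06,0,0],[0,0,0,1,0.06,0,0],[0,0,0,1,0.06,0,0],[0,0,0,1,0.06,0,0],[0,0,0,1,0.06,0,0],[0,0,0,1,0.06,0,0],[0,0,0,1,0.06,0,0],[0,0,0,1,0.06,0,0]]' >/dev/null
python3 -m inch '[[0,0,0,1,0.06,0,0],[0,0,0,1,0.06,0,0],[0,0,0,1,0.06,0,0],[0,0,0,1,0.06,0,0],[0,0,0,1,0.06,0,0],[0,0,0,1,0.06,0,0],[0,0,0,1,0.06,0,0],[0,0,0,1,0.06,0,0]]' >/dev/null
python3 -m inch '[[0,0,0,1,0.06,0,0],[0,0,0,1,0.06,0,0],[0,0,0,0,0,0,0]]'
python3 -m inch '[[0,0,0,0,0,0.8,0],[0,0,0,0,0,0.8,0],[0,0,0,0,0,0.8,0],[0,0,0,0,0,0.8,0],[0,0,0,0,0,0.8,0],[0,0,0,0,0,0.8,0],[0,0,0,0,0,0.1,0],[0,0,0,0,0,0,0]]'
python3 -m inch '[[0,0,0,0,0,0,1],[0,0,0,0,0,0,1],[0,0,0,0,0,0,1],[0,0,0,0,0,0,1],[0,0,0,0,0,0,1],[0,0,0,0,0,0,1],[0,0,0,0,0,0,1]]' 30
python3 -m inch '[[0,0,0,0,0,-0.6,1],[0,0,0,0,0,-1,1],[0,0,0,0,0,-1,1],[0,0,0,0,0,-1,1],[0,0,0,0,0,-1,1],[0,0,0,0,0,-0.4,1],[0,0,0,0,0,0,1]]'
python3 -c "
from h import *
go((508,-440,290),(508,-440,145))"
```

```text
clock: 18.4
eef_pos: [409.3, 3.2, 290.1]
tcp_rot: [-3.142, -0.001, 1.849]
contact_force: [-0.7, -1.4, 0.5]
opening: 0.999
grasp_force: 0.0
clock: 19.07
eef_pos: [409.8, 0.1, 167.0]
tcp_rot: [-3.139, -0.001, 1.847]
contact_force: [0.4, 0.4, 0.2]
opening: 0.998
grasp_force: 0.0
clock: 19.65
eef_pos: [411.4, 0.3, 168.9]
tcp_rot: [3.14, 0.001, 1.847]
contact_force: [-1.8, -0.3, 6.9]
opening: 0.555
grasp_force: 30.0
clock: 20.23
eef_pos: [412.1, 0.4, 295.4]
tcp_rot: [3.136, 0.001, 1.847]
contact_force: [0.5, -0.6, -0.3]
opening: 0.554
grasp_force: 31.2
t 20.2 tcp [412.   0. 295.] rpy [3.136e+00 1.000e-03 1.847e+00] open 0.55
(508, -440, 290) units [-17.99  -1.11   0.23]
(508, -440, 145) units [ 0.01 -0.03  5.8 ]
```

```bash
python3 -m inch '[[0,0,0,-1,-0.06,0,1],[0,0,0,-1,-0.06,0,1],[0,0,0,-1,-0.06,0,1],[0,0,0,-1,-0.06,0,1],[0,0,0,-1,-0.06,0,1],[0,0,0,-1,-0.06,0,1],[0,0,0,-1,-0.06,0,1],[0,0,0,-1,-0.06,0,1]]' >/dev/null
python3 -m inch '[[0,0,0,-1,-0.06,0,1],[0,0,0,-1,-0.06,0,1],[0,0,0,-1,-0.06,0,1],[0,0,0,-1,-0.06,0,1],[0,0,0,-1,-0.06,0,1],[0,0,0,-1,-0.06,0,1],[0,0,0,-1,-0.06,0,1],[0,0,0,-1,-0.06,0,1]]'
python3 -m inch '[[0,0,0,-1,-0.06,0,1],[0,0,0,-1,-0.06,0,1],[0,0,0,-1,-0.06,0,1],[0,0,0,0,0,1,1],[0,0,0,0,0,1,1],[0,0,0,0,0,1,1],[0,0,0,0,0,1,1],[0,0,0,0,0,0.8,1]]'
python3 -m inch '[[0,0,0,0,0,0,1],[0,0,0,0,0,0,0],[0,0,0,0,0,0,0],[0,0,0,0,0,0,0],[0,0,0,0,0,-1,0],[0,0,0,0,0,-1,0],[0,0,0,0,0,-1,0],[0,0,0,0,0,-1,0]]'
python3 -m inch '[[0,0,0,0,0,-0.8,0],[0,0,0,0,0,0,0]]'
python3 -c "
from h import *
chk();go((464,144,290),(464,144,168))
f=grab_frame('top');P=cloud(f);m=(P[...,2]>1)&(np.hypot(P[...,0]-514,P[...,1]+468)<60);print('bin max z',np.percentile(P[m][:,2],[5,50,99]))"
```

```text
clock: 21.57
eef_pos: [496.2, -391.9, 290.5]
tcp_rot: [-3.14, -0.002, 1.847]
contact_force: [0.3, 1.0, -0.6]
opening: 0.559
grasp_force: 31.2
clock: 22.23
eef_pos: [511.4, -463.4, 168.5]
tcp_rot: [-3.139, -0.003, 1.847]
contact_force: [0.5, -0.2, -0.3]
opening: 0.555
grasp_force: 31.2
clock: 22.9
eef_pos: [513.1, -464.7, 275.7]
tcp_rot: [3.14, 0.002, 1.847]
contact_force: [0.7, 0.1, 0.3]
opening: 0.999
grasp_force: 0.0
clock: 23.07
eef_pos: [514.7, -466.1, 300.0]
tcp_rot: [3.136, 0.009, 1.847]
contact_force: [-0.3, 0.2, 0.7]
opening: 0.996
grasp_force: 0.0
blk0 0 -
corec 0 -
corel 67 [465. 148.]
coret 85 [491. 406.]
b0 173 [593. 404.]
b1 166 [436. 325.]
blk1 0 -
t 23.1 tcp [ 514. -466.  297.] rpy [3.138 0.006 1.847] open 1.0
(464, 144, 290) units [24.01  4.72  0.16]
(464, 144, 168) units [ 0.03 -0.02  4.88]
bin max z [  9.50011225 646.59970979 674.66816067]
```

```bash
python3 -m inch '[[0,0,0,1,0.2,0,0],[0,0,0,1,0.2,0,0],[0,0,0,1,0.2,0,0],[0,0,0,1,0.2,0,0],[0,0,0,1,0.2,0,0],[0,0,0,1,0.2,0,0],[0,0,0,1,0.2,0,0],[0,0,0,1,0.2,0,0]]' >/dev/null
python3 -m inch '[[0,0,0,1,0.2,0,0],[0,0,0,1,0.2,0,0],[0,0,0,1,0.2,0,0],[0,0,0,1,0.2,0,0],[0,0,0,1,0.2,0,0],[0,0,0,1,0.2,0,0],[0,0,0,1,0.2,0,0],[0,0,0,1,0.2,0,0]]' >/dev/null
python3 -m inch '[[0,0,0,1,0.2,0,0],[0,0,0,1,0.2,0,0],[0,0,0,1,0.2,0,0],[0,0,0,1,0.2,0,0],[0,0,0,1,0.2,0,0],[0,0,0,1,0.2,0,0],[0,0,0,1,0.2,0,0],[0,0,0,1,0.2,0,0]]'
python3 -m inch '[[0,0,0,0,0,0,0],[0,0,0,0,0,0,0]]'
python3 -c "
from h import *
f=grab_frame('wrist'); save(f,'w2'); go((464,145,168))"
```

```text
clock: 25.17
eef_pos: [463.8, 146.6, 292.1]
tcp_rot: [-3.141, 0.0, 1.847]
contact_force: [0.7, -0.2, 0.2]
opening: 0.994
grasp_force: 0.0
clock: 25.33
eef_pos: [464.0, 146.3, 292.1]
tcp_rot: [-3.14, 0.0, 1.849]
contact_force: [0.5, -0.3, 0.0]
opening: 0.999
grasp_force: 0.0
t 25.4 tcp [464. 146. 292.] rpy [-3.14   0.     1.848] open 1.0
(464, 145, 168) units [-0.02 -0.    4.96]
```

View pics/w2.png

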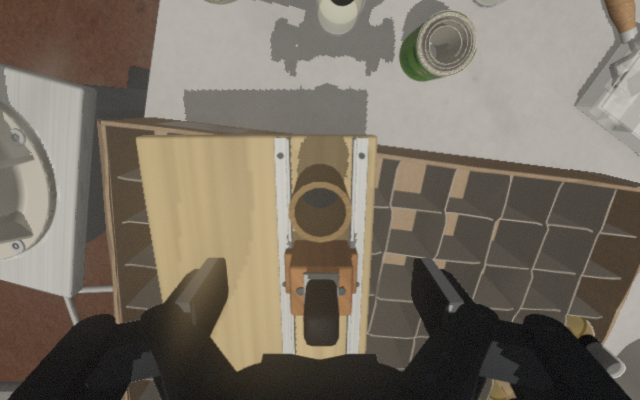

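The core is at (320,210), centred between the open fingers, with the stop's grip clear of them at (321,310).

```bash
python3 -m inch '[[0,0,0,0,0,0.8,0],[0,0,0,0,0,0.8,0],[0,0,0,0,0,0.8,0],[0,0,0,0,0,0.8,0],[0,0,0,0,0,0.8,0],[0,0,0,0,0,0.8,0],[0,0,0,0,0,0.1,0],[0,0,0,0,0,0,0]]'
python3 -m inch '[[0,0,0,0,0,0,1],[0,0,0,0,0,0,1],[0,0,0,0,0,0,1],[0,0,0,0,0,0,1],[0,0,0,0,0,0,1],[0,0,0,0,0,0,1],[0,0,0,0,0,0,1]]' 30
python3 -m inch '[[0,0,0,0,0,-0.6,1],[0,0,0,0,0,-1,1],[0,0,0,0,0,-1,1],[0,0,0,0,0,-1,1],[0,0,0,0,0,-1,1],[0,0,0,0,0,-0.9,1],[0,0,0,0,0,0,1]]'
python3 -m inch '[[0,0,0,-1,-0.2,0,1],[0,0,0,-1,-0.2,0,1],[0,0,0,-1,-0.2,0,1],[0,0,0,-1,-0.2,0,1],[0,0,0,-1,-0.2,0,1],[0,0,0,-1,-0.2,0,1],[0,0,0,-1,-0.2,0,1],[0,0,0,-1,-0.2,0,1]]' >/dev/null
python3 -m inch '[[0,0,0,-1,-0.2,0,1],[0,0,0,-1,-0.2,0,1],[0,0,0,-1,-0.2,0,1],[0,0,0,-1,-0.2,0,1],[0,0,0,-1,-0.2,0,1],[0,0,0,-1,-0.2,0,1],[0,0,0,-1,-0.2,0,1],[0,0,0,-1,-0.2,0,1]]'
python3 -m inch '[[0,0,0,-1,-0.2,0,1],[0,0,0,-1,-0.2,0,1],[0,0,0,-1,-0.2,0,1],[0,0,0,-1,-0.2,0,1],[0,0,0,-1,-0.2,0,1],[0,0,0,-1,-0.2,0,1],[0,0,0,-1,-0.2,0,1],[0,0,0,-0.4,-0.1,0,1]]'
python3 -m inch '[[0,0,0,0,0,0,1]]'
python3 -c "
from h import *
go((510,-455,300),(510,-455,185))"
```

```text
clock: 26.05
eef_pos: [463.8, 144.3, 169.3]
tcp_rot: [-3.139, 0.0, 1.846]
contact_force: [0.0, 0.5, -0.3]
opening: 1.003
grasp_force: 0.0
clock: 26.63
eef_pos: [465.4, 145.6, 171.5]
tcp_rot: [3.14, 0.0, 1.847]
contact_force: [-0.7, -1.7, 7.0]
opening: 0.555
grasp_force: 30.2
clock: 27.22
eef_pos: [466.7, 146.2, 312.8]
tcp_rot: [3.134, -0.0, 1.847]
contact_force: [1.3, 0.9, 0.4]
opening: 0.556
grasp_force: 31.2
clock: 28.55
eef_pos: [496.5, -262.3, 307.4]
tcp_rot: [-3.141, -0.0, 1.847]
contact_force: [0.5, -0.9, 0.1]
opening: 0.553
grasp_force: 31.2
clock: 29.22
eef_pos: [510.9, -452.0, 307.0]
tcp_rot: [-3.141, 0.001, 1.846]
contact_force: [0.1, 1.0, -0.4]
opening: 0.557
grasp_force: 31.2
clock: 29.3
eef_pos: [510.7, -451.1, 306.9]
tcp_rot: [-3.141, -0.0, 1.845]
contact_force: [-0.4, 1.3, 1.1]
opening: 0.556
grasp_force: 31.2
t 29.3 tcp [ 511. -451.  307.] rpy [-3.141 -0.     1.845] open 0.56
(510, -455, 300) units [-0.14 -0.07  0.28]
(510, -455, 185) units [-0.   0.   4.6]
```

```bash
python3 -m inch '[[0,0,0,0,0,1,1],[0,0,0,0,0,1,1],[0,0,0,0,0,1,1],[0,0,0,0,0,1,1],[0,0,0,0,0,0.8,1],[0,0,0,0,0,0,1]]'
python3 -m inch '[[0,0,0,0,0,0,0],[0,0,0,0,0,0,0],[0,0,0,0,0,0,0],[0,0,0,0,0,-1,0],[0,0,0,0,0,-1,0],[0,0,0,0,0,-1,0],[0,0,0,0,0,-1,0],[0,0,0,0,0,-0.8,0]]'
python3 -m inch '[[0,0,0,0,0,0,0],[0,0,0,0,0,0,0]]'
python3 -c "
from h import *
chk();go((490,404,290),(490,404,55))
f=grab_frame('wrist'); save(f,'w3')"
```

```text
clock: 29.8
eef_pos: [510.2, -446.8, 184.4]
tcp_rot: [-3.14, -0.004, 1.848]
contact_force: [0.2, 0.2, -1.0]
opening: 0.551
grasp_force: 31.4
clock: 30.47
eef_pos: [511.5, -449.4, 311.0]
tcp_rot: [3.14, 0.002, 1.847]
contact_force: [-0.3, -0.2, 0.1]
opening: 1.003
grasp_force: 0.0
clock: 30.63
eef_pos: [511.6, -449.7, 310.0]
tcp_rot: [3.14, 0.003, 1.847]
contact_force: [0.3, -0.6, -0.6]
opening: 1.001
grasp_force: 0.0
blk0 0 -
corec 0 -
corel 0 -
coret 87 [490. 406.]
b0 169 [593. 405.]
b1 170 [436. 325.]
blk1 0 -
t 30.7 tcp [ 511. -449.  308.] rpy [3.141e+00 1.000e-03 1.847e+00] open 1.0
(490, 404, 290) units [33.06  8.49  0.71]
(490, 404, 55) units [ 0.01 -0.01  9.4 ]
```

View pics/w3.png

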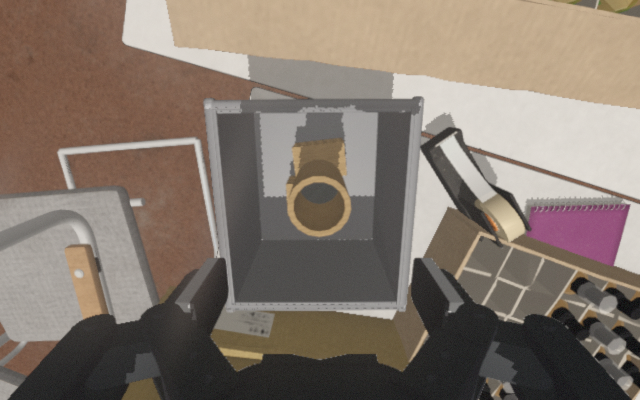

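The bin at (315,205) holds a core standing upright on other items; I check its height against the rim.

```bash
python3 -c "
from h import *
f=grab_frame('wrist');P=cloud(f)
for u,v in [(320,232),(294,205),(347,200),(320,150),(290,185),(319,195),(300,170),(300,270),(230,100),(420,200)]: print(u,v,np.round(P[v,u]))"
```

```text
320 232 [ 516. -466.  204.]
294 205 [ 492. -451.  203.]
347 200 [ 529. -436.  204.]
320 150 [ 505. -426.   50.]
290 185 [ 481. -477.   51.]
319 195 [ 513. -458.  131.]
300 170 [ 489. -438.  135.]
300 270 [ 520. -564.   91.]
230 100 [ 182. -441. -737.]
420 200 [ 664. -462.   -3.]
```

The second core landed on top of the first (top at 203 mm, above the rim), so I take it again and set it further along the bin.

```bash
python3 -m inch '[[0,0,0,0,0,0.8,0],[0,0,0,0,0,0.8,0],[0,0,0,0,0,0.8,0],[0,0,0,0,0,0.8,0],[0,0,0,0,0,0.8,0],[0,0,0,0,0,0.8,0],[0,0,0,0,0,0,0],[0,0,0,0,0,0,0]]'
python3 -m inch '[[0,0,0,0,0,0,1],[0,0,0,0,0,0,1],[0,0,0,0,0,0,1],[0,0,0,0,0,0,1],[0,0,0,0,0,0,1],[0,0,0,0,0,0,1],[0,0,0,0,0,0,1]]' 30
python3 -m inch '[[0,0,0,0,0,-1,1],[0,0,0,0,0,-1,1],[0,0,0,-0.9,0,0,1],[0,0,0,-0.9,0,0,1],[0,0,0,-0.9,0,0,1],[0,0,0,0,0,0,1]]'
python3 -c "
from h import *
go((528,-516,240),(528,-516,155))"
```

```text
clock: 31.45
eef_pos: [510.2, -448.5, 185.9]
tcp_rot: [-3.139, -0.003, 1.847]
contact_force: [0.8, 0.2, 0.9]
opening: 0.998
grasp_force: 0.0
clock: 32.03
eef_pos: [511.5, -449.8, 189.2]
tcp_rot: [3.141, 0.002, 1.847]
contact_force: [-1.1, 0.7, 5.5]
opening: 0.551
grasp_force: 30.6
clock: 32.53
eef_pos: [530.1, -517.6, 238.1]
tcp_rot: [3.141, 0.003, 1.846]
contact_force: [-0.3, 0.4, -0.3]
opening: 0.555
grasp_force: 31.1
t 32.5 tcp [ 530. -518.  238.] rpy [3.141e+00 3.000e-03 1.846e+00] open 0.56
(528, -516, 240) units [ 0.09 -0.06 -0.07]
(528, -516, 155) units [ 0.01 -0.    3.4 ]
```

```bash
python3 -m inch '[[0,0,0,0,0,0.8,1],[0,0,0,0,0,0.8,1],[0,0,0,0,0,0.8,1],[0,0,0,0,0,0.8,1],[0,0,0,0,0,0.3,1],[0,0,0,0,0,0,1]]'
python3 -m inch '[[0,0,0,0,0,0,0],[0,0,0,0,0,0,0],[0,0,0,0,0,0,0],[0,0,0,0,0,-1,0],[0,0,0,0,0,-1,0],[0,0,0,0,0,-1,0],[0,0,0,0,0,-1,0],[0,0,0,0,0,-0.8,0]]'
python3 -m inch '[[0,0,0,0.5,0,-0.8,0],[0,0,0,1,0,-0.7,0],[0,0,0,1,0,0,0],[0,0,0,0,0,0,0]]'
python3 -c "
from h import *
chk();go((490,404,300),(490,404,55))
f=grab_frame('wrist');P=cloud(f)
w=np.linalg.inv
m=(np.abs((P[...,0]-514)*.962+(P[...,1]+468)*.274)<75)&(np.abs((P[...,0]-514)*-.274+(P[...,1]+468)*.962)<85)&(P[...,2]>-20)&(P[...,2]<215)
print('max z in bin',np.percentile(P[m][:,2],[50,90,99,100])); save(f,'w4')"
```

```text
clock: 33.03
eef_pos: [528.5, -513.0, 148.0]
tcp_rot: [-3.14, -0.004, 1.847]
contact_force: [0.3, 0.3, -0.6]
opening: 0.554
grasp_force: 31.1
clock: 33.7
eef_pos: [530.0, -514.8, 274.0]
tcp_rot: [3.14, 0.003, 1.847]
contact_force: [0.6, -0.5, 0.0]
opening: 1.001
grasp_force: 0.0
clock: 34.03
eef_pos: [512.3, -451.4, 311.0]
tcp_rot: [3.139, 0.002, 1.848]
contact_force: [1.1, -1.5, -0.3]
opening: 1.003
grasp_force: 0.0
blk0 0 -
corec 0 -
corel 0 -
coret 83 [490. 406.]
b0 171 [593. 403.]
b1 168 [436. 325.]
blk1 0 -
t 34.1 tcp [ 513. -453.  310.] rpy [3.140e+00 2.000e-03 1.848e+00] open 1.0
(490, 404, 300) units [33.21  8.52  0.35]
(490, 404, 55) units [ 0.02 -0.02  9.8 ]
max z in bin [  2.03302331 114.46601872 127.65182544 129.0910186 ]
```

View pics/w4.png

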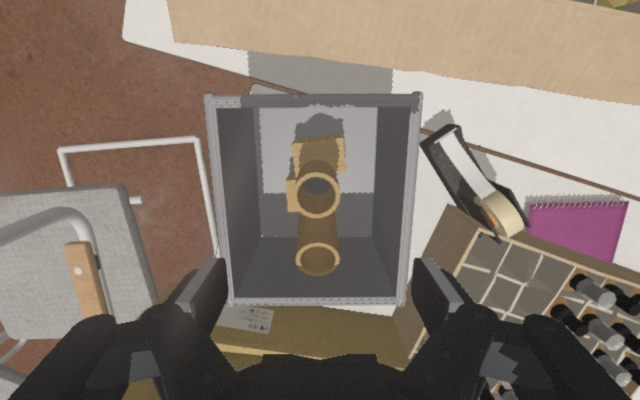

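Both cores now stand at (318,195) and (318,260), with tops at 129 mm, below the rim. Next is the table core.

```bash
for i in 1 ; do
python3 -m inch '[[0,0,0,1,0.26,0,0],[0,0,0,1,0.26,0,0],[0,0,0,1,0.26,0,0],[0,0,0,1,0.26,0,0],[0,0,0,1,0.26,0,0],[0,0,0,1,0.26,0,0],[0,0,0,1,0.26,0,0],[0,0,0,1,0.26,0,0]]' >/dev/null
python3 -m inch '[[0,0,0,1,0.26,0,0],[0,0,0,1,0.26,0,0],[0,0,0,1,0.26,0,0],[0,0,0,1,0.26,0,0],[0,0,0,1,0.26,0,0],[0,0,0,1,0.26,0,0],[0,0,0,1,0.26,0,0],[0,0,0,1,0.26,0,0]]' >/dev/null
python3 -m inch '[[0,0,0,1,0.26,0,0],[0,0,0,1,0.26,0,0],[0,0,0,1,0.26,0,0],[0,0,0,1,0.26,0,0],[0,0,0,1,0.26,0,0],[0,0,0,1,0.26,0,0],[0,0,0,1,0.26,0,0],[0,0,0,1,0.26,0,0]]' >/dev/null
python3 -m inch '[[0,0,0,1,0.26,0,0],[0,0,0,1,0.26,0,0],[0,0,0,1,0.26,0,0],[0,0,0,1,0.26,0,0],[0,0,0,1,0.26,0,0],[0,0,0,1,0.26,0,0],[0,0,0,1,0.26,0,0],[0,0,0,1,0.26,0,0]]'
python3 -m inch '[[0,0,0,1,0.2,0,0],[0,0,0,0,0,0,0],[0,0,0,0,0,0,0]]'
done
python3 -c "
from h import *
go((489,403,100),(489,403,55))
f=grab_frame('wrist');P=cloud(f);Z=P[...,2]
m=(Z>66)&(Z<125)
n,l,st,c=cv2.connectedComponentsWithStats(m.astype(np.uint8))
for i in range(1,n):
    if st[i,4]>150: q=P[l==i]; print(np.round(c[i]),st[i,4],[np.round(x) for x in cv2.minAreaRect(q[:,:2].astype(np.float32))],round(q[:,2].max()))"
```

```text
clock: 36.8
eef_pos: [495.4, 373.6, 307.7]
tcp_rot: [3.141, 0.0, 1.847]
contact_force: [0.3, -1.0, 0.0]
opening: 0.998
grasp_force: 0.0
clock: 37.05
eef_pos: [493.0, 398.6, 307.2]
tcp_rot: [-3.141, 0.0, 1.848]
contact_force: [-0.1, -0.8, -0.2]
opening: 1.001
grasp_force: 0.0
t 37.0 tcp [493. 399. 307.] rpy [-3.141  0.     1.848] open 1.0
(489, 403, 100) units [ 0.22 -0.1   8.29]
(489, 403, 55) units [0.  0.  1.8]
[318. 170.] 585 [array([491., 402.]), array([47., 47.]), np.float64(24.0)] 79
[401. 193.] 1384 [array([589., 404.]), array([49., 42.]), np.float64(62.0)] 104
[256. 219.] 1331 [array([436., 328.]), array([42., 50.]), np.float64(73.0)] 104
[343. 253.] 1072 [array([548., 310.]), array([59., 61.]), np.float64(18.0)] 77
[109. 310.] 1208 [array([273., 151.]), array([109.,  18.]), np.float64(21.0)] 102
[303. 339.] 5839 [array([560., 180.]), array([286.,  68.]), np.float64(6.0)] 125
[636. 378.] 181 [array([1037.,  233.]), array([12., 42.]), np.float64(21.0)] 80
[141. 390.] 595 [array([339.,  65.]), array([54., 38.]), np.float64(25.0)] 116
[502. 389.] 358 [array([831., 169.]), array([29., 63.]), np.float64(51.0)] 101
```

```bash
python3 -m inch '[[0,0,0,0.2,-0.05,0.9,0],[0,0,0,0,0,1,0],[0,0,0,0,0,1,0],[0,0,0,0,0,1,0],[0,0,0,0,0,1,0],[0,0,0,0,0,1,0],[0,0,0,0,0,1,0],[0,0,0,0,0,1,0]]'
python3 -m inch '[[0,0,0,0,0,0.8,0],[0,0,0,0,0,0.8,0],[0,0,0,0,0,0.4,0],[0,0,0,0,0,0.1,0],[0,0,0,0,0,0,0]]'
python3 -m inch '[[0,0,0,0,0,0,1],[0,0,0,0,0,0,1],[0,0,0,0,0,0,1],[0,0,0,0,0,0,1],[0,0,0,0,0,0,1],[0,0,0,0,0,0,1],[0,0,0,0,0,0,1]]' 30
python3 -m inch '[[0,0,0,0,0,-0.6,1],[0,0,0,0,0,-1,1],[0,0,0,0,0,-1,1],[0,0,0,0,0,-1,1],[0,0,0,0,0,-1,1],[0,0,0,0,0,-1,1],[0,0,0,0,0,-1,1],[0,0,0,0,0,-1,1]]' >/dev/null
python3 -m inch '[[0,0,0,0,0,-1,1],[0,0,0,0,0,-1,1],[0,0,0,0,0,-0.6,1],[0,0,0,0,0,0,1]]'
python3 -c "
from h import *
go((501,-421,300),(501,-421,155))"
```

```text
clock: 37.77
eef_pos: [490.7, 400.7, 109.5]
tcp_rot: [3.141, 0.0, 1.846]
contact_force: [-0.0, -0.3, -0.4]
opening: 0.999
grasp_force: 0.0
clock: 38.18
eef_pos: [490.2, 401.3, 57.6]
tcp_rot: [-3.141, 0.0, 1.846]
contact_force: [1.0, -0.1, 0.8]
opening: 1.003
grasp_force: 0.0
clock: 38.77
eef_pos: [490.5, 402.6, 59.1]
tcp_rot: [3.14, -0.001, 1.847]
contact_force: [-0.6, -0.9, 7.4]
opening: 0.557
grasp_force: 30.3
clock: 39.77
eef_pos: [491.1, 403.2, 317.2]
tcp_rot: [3.135, -0.003, 1.847]
contact_force: [0.4, -0.4, -0.3]
opening: 0.561
grasp_force: 31.1
t 39.8 tcp [491. 403. 317.] rpy [ 3.135e+00 -3.000e-03  1.847e+00] open 0.56
(501, -421, 300) units [-31.83  -8.61   0.55]
(501, -421, 155) units [-0.02 -0.04  5.8 ]
```

```bash
python3 -m inch '[[0,0,0,-1,-0.27,0,1],[0,0,0,-1,-0.27,0,1],[0,0,0,-1,-0.27,0,1],[0,0,0,-1,-0.27,0,1],[0,0,0,-1,-0.27,0,1],[0,0,0,-1,-0.27,0,1],[0,0,0,-1,-0.27,0,1],[0,0,0,-1,-0.27,0,1]]' >/dev/null
python3 -m inch '[[0,0,0,-1,-0.27,0,1],[0,0,0,-1,-0.27,0,1],[0,0,0,-1,-0.27,0,1],[0,0,0,-1,-0.27,0,1],[0,0,0,-1,-0.27,0,1],[0,0,0,-1,-0.27,0,1],[0,0,0,-1,-0.27,0,1],[0,0,0,-1,-0.27,0,1]]' >/dev/null
python3 -m inch '[[0,0,0,-1,-0.27,0,1],[0,0,0,-1,-0.27,0,1],[0,0,0,-1,-0.27,0,1],[0,0,0,-1,-0.27,0,1],[0,0,0,-1,-0.27,0,1],[0,0,0,-1,-0.27,0,1],[0,0,0,-1,-0.27,0,1],[0,0,0,-1,-0.27,0,1]]'
python3 -m inch '[[0,0,0,-1,-0.27,0,1],[0,0,0,-1,-0.27,0,1],[0,0,0,-1,-0.27,0,1],[0,0,0,-1,-0.27,0,1],[0,0,0,-1,-0.27,0,1],[0,0,0,-1,-0.27,0,1],[0,0,0,-1,-0.27,0,1],[0,0,0,-0.8,-0.27,0,1]]'
python3 -m inch '[[0,0,0,0,0,0,1],[0,0,0,0,0,0,1]]'
python3 -c "
from h import *
go((501,-421,155))"
```

```text
clock: 41.77
eef_pos: [497.0, -220.4, 311.7]
tcp_rot: [-3.141, -0.001, 1.847]
contact_force: [1.4, 1.0, -0.7]
opening: 0.557
grasp_force: 31.1
clock: 42.43
eef_pos: [498.4, -423.1, 311.4]
tcp_rot: [-3.141, -0.001, 1.847]
contact_force: [0.6, 0.4, -0.3]
opening: 0.552
grasp_force: 31.1
clock: 42.6
eef_pos: [498.2, -422.1, 311.3]
tcp_rot: [-3.141, -0.002, 1.845]
contact_force: [-0.7, 0.9, -1.0]
opening: 0.553
grasp_force: 31.1
t 42.6 tcp [ 498. -422.  311.] rpy [-3.141e+00 -2.000e-03  1.845e+00] open 0.55
(501, -421, 155) units [-0.    0.13  6.25]
```

```bash
python3 -m inch '[[0,0,0,0,0.1,0.8,1],[0,0,0,0,0,1,1],[0,0,0,0,0,1,1],[0,0,0,0,0,1,1],[0,0,0,0,0,1,1],[0,0,0,0,0,1,1],[0,0,0,0,0,0.2,1],[0,0,0,0,0,0,1]]'
python3 -m inch '[[0,0,0,0,0,0,0],[0,0,0,0,0,0,0],[0,0,0,0,0,0,0],[0,0,0,0,0,-1,0],[0,0,0,0,0,-1,0],[0,0,0,0,0,-1,0],[0,0,0,0,0,-1,0],[0,0,0,0,0,-0.8,0]]'
python3 -m inch '[[0,0,0,0,0,-0.8,0],[0,0,0,-0.7,0,-0.7,0],[0,0,0,-0.5,0,0,0],[0,0,0,0,0,0,0]]'
python3 -c "
from h import *
chk();go((592,403,300),(592,403,62))
f=grab_frame('wrist');P=cloud(f)
m=(np.abs((P[...,0]-514)*.962+(P[...,1]+468)*.274)<75)&(np.abs((P[...,0]-514)*-.274+(P[...,1]+468)*.962)<85)&(P[...,2]>-20)&(P[...,2]<215)
print('max z in bin',np.percentile(P[m][:,2],[50,90,99,100])); save(f,'w5')
t=grab_frame('top');c=t['pixels'][150:280,155:365,::-1]; cv2.imwrite('pics/crop3.png',cv2.resize(c,None,fx=3.8,fy=3.8,interpolation=cv2.INTER_CUBIC))"
```

```text
clock: 43.27
eef_pos: [500.8, -418.2, 161.3]
tcp_rot: [-3.141, -0.004, 1.848]
contact_force: [-0.8, 1.5, 2.3]
opening: 0.546
grasp_force: 30.5
clock: 43.93
eef_pos: [501.5, -421.1, 285.1]
tcp_rot: [3.141, 0.002, 1.847]
contact_force: [0.1, -0.1, -0.7]
opening: 1.005
grasp_force: 0.0
clock: 44.27
eef_pos: [510.1, -451.9, 321.1]
tcp_rot: [3.14, 0.003, 1.846]
contact_force: [-0.5, 0.3, -0.2]
opening: 1.0
grasp_force: 0.0
blk0 0 -
corec 0 -
corel 0 -
coret 0 -
b0 168 [594. 405.]
b1 167 [436. 325.]
blk1 0 -
t 44.3 tcp [ 509. -451.  320.] rpy [-3.141  0.     1.846] open 1.0
(592, 403, 300) units [31.96 12.46  0.78]
(592, 403, 62) units [0.   0.   9.52]
max z in bin [ 51.12914766 165.76516443 196.46266265 199.67301834]
```

View pics/w5.png

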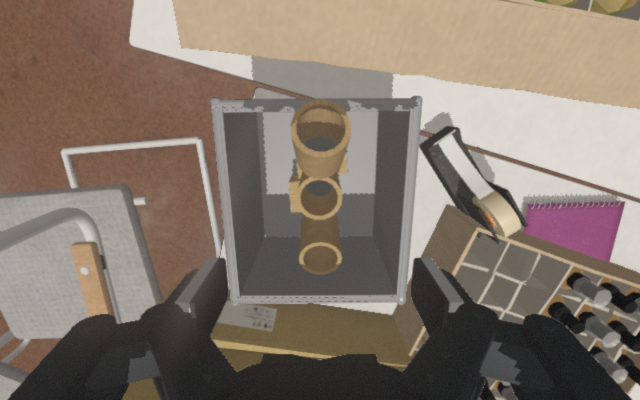

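View pics/crop3.png

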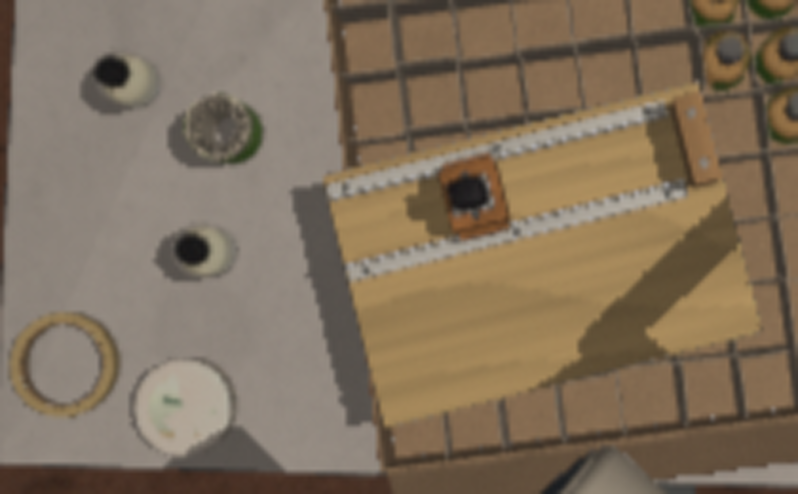

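The board and table are clear of rubbish. In the bin the last core at (320,130) perches too high (200 mm), while the other two are low. I locate it and set it into the free strip beside the blocks.

```bash
python3 -c "
from h import *
f=grab_frame('wrist');P=cloud(f)
A=(P[...,0]-514)*-.274+(P[...,1]+468)*.962; B=(P[...,0]-514)*.962+(P[...,1]+468)*.274; Z=P[...,2]
for z0,z1 in [(185,215),(165,185),(145,165),(120,132),(40,60)]:
    m=(np.abs(A)<82)&(np.abs(B)<72)&(Z>z0)&(Z<z1)
    print(z0,m.sum(),'A',np.round([A[m].min(),A[m].max()]),'B',np.round([B[m].min(),B[m].max()]),'world',np.round(P[m].mean(0)))
m=(np.abs(A)<110)&(np.abs(B)<110)&(Z>150)&(Z<164)
print('rim A',A[m].min(),A[m].max(),'B',B[m].min(),B[m].max())
go((501,-421,195))"
```

```text
185 810 A [49. 82.] B [-22.  26.] world [ 498. -407.  192.]
165 454 A [39. 82.] B [-21.  25.] world [ 500. -412.  175.]
145 623 A [30. 82.] B [-22.  24.] world [ 499. -410.  154.]
120 1370 A [-78.  71.] B [-23.  25.] world [ 515. -468.  126.]
40 802 A [-50.  38.] B [-38.  36.] world [ 509. -475.   53.]
rim A -106.89522261806914 100.8044352481978 B -94.97240054430381 90.28642328119263
t 44.5 tcp [ 509. -449.  319.] rpy [-3.140e+00 -2.000e-03  1.847e+00] open 1.0
(501, -421, 195) units [1.15 0.01 4.95]
```

```bash
python3 -m inch '[[0,0,0,0.8,0,0.65,0],[0,0,0,0.8,0,0.9,0],[0,0,0,0,0,0.9,0],[0,0,0,0,0,0.8,0],[0,0,0,0,0,0.8,0],[0,0,0,0,0,0.8,0],[0,0,0,0,0,0.7,0],[0,0,0,0,0,0,0]]'
python3 -m inch '[[0,0,0,0,0,0,1],[0,0,0,0,0,0,1],[0,0,0,0,0,0,1],[0,0,0,0,0,0,1],[0,0,0,0,0,0,1],[0,0,0,0,0,0,1],[0,0,0,0,0,0,1]]' 40
python3 -m inch '[[0,0,0,0,0,-0.8,1],[0,0,0,0,0,-0.8,1],[0,0,0,0,0,-0.8,1],[0,0,0,0,0,-0.8,1],[0,0,0,-1,0.5,0,1],[0,0,0,-1,0.5,0,1],[0,0,0,-0.4,0.5,0,1],[0,0,0,0,0.5,0,1]]'
python3 -m inch '[[0,0,0,0,0,0,1],[0,0,0,0,0,0,1]]'
python3 -c "
from h import *
f=grab_frame('wrist');save(f,'w6')
go((514+48,-468+14,190))"
```

```text
clock: 45.13
eef_pos: [496.3, -409.0, 176.9]
tcp_rot: [-3.137, -0.006, 1.847]
contact_force: [-1.7, 1.0, -0.3]
opening: 1.004
grasp_force: 0.0
clock: 45.72
eef_pos: [499.1, -411.7, 182.6]
tcp_rot: [3.14, 0.001, 1.847]
contact_force: [0.5, 1.4, 6.7]
opening: 0.539
grasp_force: 41.0
clock: 46.38
eef_pos: [563.6, -457.3, 261.2]
tcp_rot: [-3.141, 0.001, 1.845]
contact_force: [-0.6, 0.7, -0.7]
opening: 0.538
grasp_force: 41.4
clock: 46.55
eef_pos: [562.9, -454.4, 260.8]
tcp_rot: [-3.141, -0.001, 1.848]
contact_force: [-0.8, 0.7, -0.5]
opening: 0.54
grasp_force: 41.4
t 46.6 tcp [ 562. -454.  261.] rpy [-3.141e+00 -1.000e-03  1.848e+00] open 0.54
(562, -454, 190) units [ 0.02 -0.01  2.84]
```

View pics/w6.png

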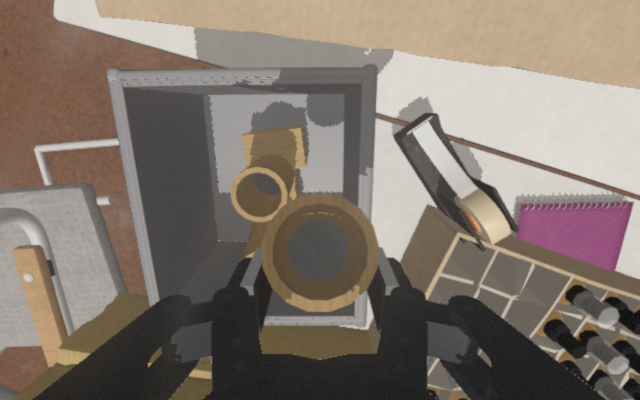

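The held core at (320,250) hangs over the free strip between the standing core at (262,193) and the right wall; I lower and release it.

```bash
python3 -m inch '[[0,0,0,0,-0.08,0.7,1],[0,0,0,0,0,0.8,1],[0,0,0,0,0,0.8,1],[0,0,0,0,0,0.4,1],[0,0,0,0,0,0,1]]'
python3 -m inch '[[0,0,0,0,0,0,0.3],[0,0,0,0,0,0,0.3],[0,0,0,0,0,0,0.3],[0,0,0,0,0,0,0.3],[0,0,0,0,0,-1,0.3],[0,0,0,0,0,-1,0.3],[0,0,0,0,0,-1,0.3],[0,0,0,0,0,-1,0.3]]'
python3 -m inch '[[0,0,0,0.3,-1,-0.8,0],[0,0,0,0,-1,0,0],[0,0,0,0,0,0,0]]'
python3 -c "
from h import *
f=grab_frame('wrist');P=cloud(f)
A=(P[...,0]-514)*-.274+(P[...,1]+468)*.962; B=(P[...,0]-514)*.962+(P[...,1]+468)*.274; Z=P[...,2]
m=(np.abs(A)<82)&(np.abs(B)<76)&(Z>-20)&(Z<225)
print('max z in bin',np.percentile(P[m][:,2],[50,90,99,100])); save(f,'w7');go((592,403,300),(592,403,62))"
```

```text
clock: 47.02
eef_pos: [559.2, -454.6, 191.4]
tcp_rot: [-3.139, -0.004, 1.847]
contact_force: [0.3, -0.9, 0.3]
opening: 0.539
grasp_force: 41.4
clock: 47.68
eef_pos: [561.1, -456.0, 295.9]
tcp_rot: [3.141, 0.001, 1.847]
contact_force: [0.3, -0.5, -1.0]
opening: 0.699
grasp_force: 0.0
clock: 47.93
eef_pos: [508.3, -463.8, 317.0]
tcp_rot: [3.141, 0.003, 1.846]
contact_force: [0.7, -0.6, -1.1]
opening: 1.0
grasp_force: 0.0
max z in bin [  6.23632597 113.03063575 127.67488922 129.36324665]
t 48.0 tcp [ 510. -463.  316.] rpy [3.141e+00 2.000e-03 1.845e+00] open 1.0
(592, 403, 300) units [32.46 12.57  0.58]
(592, 403, 62) units [ 0.02 -0.01  9.52]
```

View pics/w7.png

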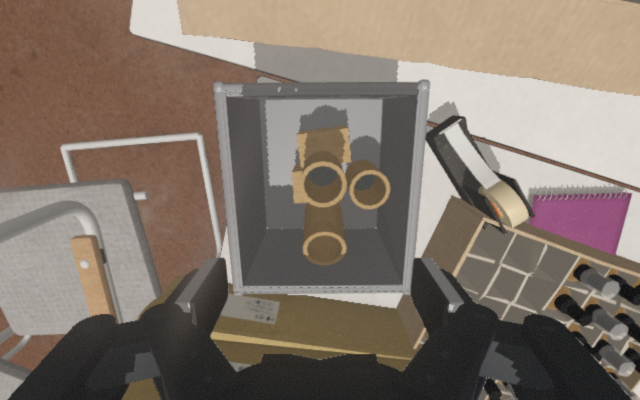

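All five pieces of rubbish lie in the bin: cores at (325,185), (369,188), (325,248), with the blocks under them and everything at most 129 mm high. Next come the bottles.

```bash
python3 -m inch '[[0,0,0,1,0.39,0,0],[0,0,0,1,0.39,0,0],[0,0,0,1,0.39,0,0],[0,0,0,1,0.39,0,0],[0,0,0,1,0.39,0,0],[0,0,0,1,0.39,0,0],[0,0,0,1,0.39,0,0],[0,0,0,1,0.39,0,0]]' >/dev/null
python3 -m inch '[[0,0,0,1,0.39,0,0],[0,0,0,1,0.39,0,0],[0,0,0,1,0.39,0,0],[0,0,0,1,0.39,0,0],[0,0,0,1,0.39,0,0],[0,0,0,1,0.39,0,0],[0,0,0,1,0.39,0,0],[0,0,0,1,0.39,0,0]]' >/dev/null
python3 -m inch '[[0,0,0,1,0.39,0,0],[0,0,0,1,0.39,0,0],[0,0,0,1,0.39,0,0],[0,0,0,1,0.39,0,0],[0,0,0,1,0.39,0,0],[0,0,0,1,0.39,0,0],[0,0,0,1,0.39,0,0],[0,0,0,1,0.39,0,0]]' >/dev/null
python3 -m inch '[[0,0,0,1,0.39,0,0],[0,0,0,1,0.39,0,0],[0,0,0,1,0.39,0,0],[0,0,0,1,0.39,0,0],[0,0,0,1,0.39,0,0],[0,0,0,1,0.39,0,0],[0,0,0,1,0.39,0,0],[0,0,0,1,0.39,0,0]]'
python3 -m inch '[[0,0,0,0.4,0.1,0,0],[0,0,0,0,0,0,0],[0,0,0,0,0,0,0]]'
python3 -c "
from h import *
go((592,403,62))"
```

```text
clock: 50.65
eef_pos: [592.8, 394.5, 313.8]
tcp_rot: [-3.141, -0.0, 1.847]
contact_force: [1.8, -0.0, -0.9]
opening: 1.002
grasp_force: 0.0
clock: 50.9
eef_pos: [592.3, 402.8, 313.5]
tcp_rot: [-3.141, 0.001, 1.848]
contact_force: [0.5, -0.6, -0.1]
opening: 0.999
grasp_force: 0.0
t 50.9 tcp [592. 403. 313.] rpy [-3.141e+00  1.000e-03  1.848e+00] open 1.0
(592, 403, 62) units [ 0.02 -0.   10.06]
```

```bash
python3 -m inch '[[0,0,0,0,0,0.9,0],[0,0,0,0,0,1,0],[0,0,0,0,0,1,0],[0,0,0,0,0,1,0],[0,0,0,0,0,1,0],[0,0,0,0,0,1,0],[0,0,0,0,0,1,0],[0,0,0,0,0,0.9,0]]'
python3 -m inch '[[0,0,0,0,0,0.8,0],[0,0,0,0,0,0.8,0],[0,0,0,0,0,0.4,0],[0,0,0,0,0,0.2,0],[0,0,0,0,0,0,0]]'
python3 -m inch '[[0,0,0,0,0,0,1],[0,0,0,0,0,0,1],[0,0,0,0,0,0,1],[0,0,0,0,0,0,1],[0,0,0,0,0,0,1],[0,0,0,0,0,0,1],[0,0,0,0,0,0,1]]' 60
python3 -m inch '[[0,0,0,0,0,-0.4,1],[0,0,0,0,0,-0.8,1],[0,0,0,0,0,-1,1],[0,0,0,0,0,-1,1],[0,0,0,0,0,-1,1],[0,0,0,0,0,-1,1],[0,0,0,0,0,-1,1],[0,0,0,0,0,-1,1]]'
python3 -m inch '[[0,0,0,0,0,-1,1],[0,0,0,0,0,-0.8,1],[0,0,0,0,0,-0.6,1],[0,0,0,0,0,-0.2,1],[0,0,0,0,0,0,1]]'
python3 -c "
from h import *
P=np.load('P0.npy');Z=P[...,2]
# end block inner face and stop in lane axes (a along lane, b across), from its top face
q=P[172:202,328:348].reshape(-1,3);q=q[(q[:,2]>165)&(q[:,2]<190)]
u=np.array([-.274,.962]);v=np.array([.962,.274])
print('end a',np.percentile(q[:,:2]@u,[2,98]),'b',np.percentile(q[:,:2]@v,[2,98]))
q=P[188:215,268:290].reshape(-1,3);q=q[(q[:,2]>160)&(q[:,2]<185)]
print('stop a',np.percentile(q[:,:2]@u,[2,98]),'b',np.percentile(q[:,:2]@v,[2,98]))
c=np.array([542,-117])+u*(13+33); print(c)
go((*c,300),(*c,178))"
```

```text
clock: 51.57
eef_pos: [592.7, 400.7, 117.9]
tcp_rot: [-3.141, 0.001, 1.846]
contact_force: [-0.1, 0.3, 0.1]
opening: 0.998
grasp_force: 0.0
clock: 51.98
eef_pos: [592.5, 401.6, 63.4]
tcp_rot: [-3.14, 0.001, 1.846]
contact_force: [-0.4, -0.1, 0.6]
opening: 1.001
grasp_force: 0.0
clock: 52.57
eef_pos: [593.3, 403.1, 65.7]
tcp_rot: [3.14, -0.0, 1.847]
contact_force: [-1.3, -0.8, 6.3]
opening: 0.572
grasp_force: 61.4
clock: 53.23
eef_pos: [592.4, 402.5, 246.1]
tcp_rot: [3.141, -0.0, 1.847]
contact_force: [0.2, 0.1, -2.4]
opening: 0.57
grasp_force: 62.3
clock: 53.65
eef_pos: [593.0, 403.0, 311.2]
tcp_rot: [3.139, -0.001, 1.847]
contact_force: [0.1, -0.0, -3.0]
opening: 0.569
grasp_force: 62.3
end a [-274.07304193 -249.11166051] b [452.51682328 526.66846112]
stop a [-88.31324536 -39.75700227] b [462.7723502  516.21332426]
[529.396 -72.748]
t 53.6 tcp [593. 403. 311.] rpy [ 3.139e+00 -1.000e-03  1.847e+00] open 0.57
(np.float64(529.396), np.float64(-72.748), 300) units [-17.61  -7.64   0.41]
(np.float64(529.396), np.float64(-72.748), 178) units [-0.   -0.01  4.88]
```

```bash
python3 -m inch '[[0,0,0,-0.6,-0.26,0,1],[0,0,0,-1,-0.43,0,1],[0,0,0,-1,-0.43,0,1],[0,0,0,-1,-0.43,0,1],[0,0,0,-1,-0.43,0,1],[0,0,0,-1,-0.43,0,1],[0,0,0,-1,-0.43,0,1],[0,0,0,-1,-0.43,0,1]]' >/dev/null
python3 -m inch '[[0,0,0,-1,-0.43,0,1],[0,0,0,-1,-0.43,0,1],[0,0,0,-1,-0.43,0,1],[0,0,0,-1,-0.43,0,1],[0,0,0,-1,-0.43,0,1],[0,0,0,-1,-0.43,0,1],[0,0,0,-1,-0.43,0,1],[0,0,0,-1,-0.43,0,1]]'
python3 -m inch '[[0,0,0,-1,-0.43,0,1],[0,0,0,-1,-0.43,0,1],[0,0,0,0,0,0,1],[0,0,0,0,0,0,1],[0,0,0,0,0,0,1]]'
python3 -c "
from h import *
f=grab_frame('wrist');P=cloud(f);save(f,'w8');I=f['pixels'].astype(int)
A=P[...,0]*-.274+P[...,1]*.962; B=P[...,0]*.962+P[...,1]*.274; Z=P[...,2]
g=(I.max(2)-I.min(2)<25)&(I.min(2)>120)&(Z>118)&(Z<140)&(B>440)&(B<540)
for lo,hi in [(440,488),(489,540)]:
    m=g&(B>lo)&(B<hi)&(A<-20)&(A>-250); print(m.sum(),np.percentile(B[m],[3,50,97]) if m.sum() else '', np.median(Z[m]))
m=(Z>168)&(Z<190)&(A<-230)&(A>-290)&(B>440)&(B<535); print('end A',np.percentile(A[m],[2,98]),'B',np.percentile(B[m],[2,98]),np.median(Z[m]))
m=(Z>168)&(Z<185)&(A<-20)&(A>-110)&(B>455)&(B<525); print('stop A',np.percentile(A[m],[2,98]),'B',np.percentile(B[m],[2,98]))
s=r.sense();p=s['eef_pos'];print('tcp A,B',p[0]*-.274+p[1]*.962,p[0]*.962+p[1]*.274,p[2])"
```

```text
clock: 54.98
eef_pos: [536.4, -19.5, 307.7]
tcp_rot: [-3.14, -0.001, 1.847]
contact_force: [-0.5, -0.4, -2.2]
opening: 0.568
grasp_force: 62.5
clock: 55.4
eef_pos: [530.1, -71.9, 308.2]
tcp_rot: [-3.141, -0.001, 1.846]
contact_force: [-0.2, 0.1, -1.5]
opening: 0.568
grasp_force: 62.5
477 [456.08695287 457.48080741 458.98551108] 127.57787352681567
385 [517.11804255 518.44687635 520.02839588] 127.45660463297492Traceback (most recent call last):
  File "<string>", line 8, in <module>
    m=(Z>168)&(Z<190)&(A<-230)&(A>-290)&(B>440)&(B<535); print('end A',np.percentile(A[m],[2,98]),'B',np.percentile(B[m],[2,98]),np.median(Z[m]))
                                                                       ~~~~~~~~~~~~~^^^^^^^^^^^^^
    return _quantile_unchecked(
        a, q, axis, out, overwrite_input, method, keepdims, weights)
    return _ureduce(a,
                    func=_quantile_ureduce_func,
    ...<5 lines>...
                    overwrite_input=overwrite_input,
                    method=method)
    r = func(a, **kwargs)
    result = _quantile(arr,
                       quantiles=q,
    ...<2 lines>...
                       out=out,
                       weights=wgt)
    slices_having_nans = np.isnan(arr[-1, ...])
                                  ~~~^^^^^^^^^
IndexError: index -1 is out of bounds for axis 0 with size 0
```

View pics/w8.png

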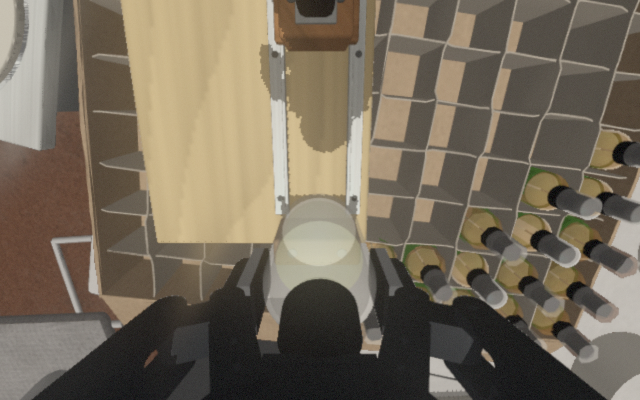

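The picture shows the held bottle at (318,270) over the lane, the rails at columns 280 and 355 and the stop at (318,25); the bottle is about 2 mm off the lane centre. I correct that and lower it.

```bash
python3 -m inch '[[0,0,0,0,-0.08,0.6,1],[0,0,0,0,0,0.8,1],[0,0,0,0,0,0.8,1],[0,0,0,0,0,0.8,1],[0,0,0,0,0,0.8,1],[0,0,0,0,0,0.6,1],[0,0,0,0,0,0.3,1],[0,0,0,0,0,0.1,1]]'
python3 -m inch '[[0,0,0,0,0,0,1],[0,0,0,0,0,0,1],[0,0,0,0,0,0.1,1],[0,0,0,0,0,0,1],[0,0,0,0,0,0,1]]'
```

```text
clock: 56.12
eef_pos: [527.9, -71.8, 187.6]
tcp_rot: [-3.139, -0.001, 1.848]
contact_force: [-0.4, 0.1, -2.0]
opening: 0.567
grasp_force: 62.5
clock: 56.53
eef_pos: [528.9, -72.9, 187.0]
tcp_rot: [3.141, 0.0, 1.847]
contact_force: [-0.4, 0.1, -1.4]
opening: 0.569
grasp_force: 62.5
```

```bash
python3 -m inch '[[0,0,0,0,0,0.1,1],[0,0,0,0,0,0,1],[0,0,0,0,0,0,1]]'
python3 -m inch '[[0,0,0,0,0,0.06,1],[0,0,0,0,0,0,1],[0,0,0,0,0,0,1]]'
```

```text
clock: 56.78
eef_pos: [528.5, -72.8, 184.0]
tcp_rot: [-3.141, -0.0, 1.847]
contact_force: [0.0, 1.1, -2.0]
opening: 0.571
grasp_force: 62.5
clock: 57.03
eef_pos: [528.6, -72.8, 182.4]
tcp_rot: [-3.141, -0.0, 1.847]
contact_force: [-0.4, -0.2, -2.0]
opening: 0.569
grasp_force: 62.5
```

```bash
python3 -m inch '[[0,0,0,0,0,0.06,1],[0,0,0,0,0,0,1],[0,0,0,0,0,0,1]]'
python3 -m inch '[[0,0,0,0,0,0,0.35],[0,0,0,0,0,0,0.3],[0,0,0,0,0,0,0.15],[0,0,0,0,0,0,0.05],[0,0,0,0,0,0,0]]'
python3 -m inch '[[0,0,0,0,0,-0.4,0],[0,0,0,0,0,-1,0],[0,0,0,0,0,-1,0],[0,0,0,0,0,-1,0],[0,0,0,0,0,-1,0],[0,0,0,0,0,-0.8,0],[0,0,0,0,0,0,0],[0,0,0,0,0,0,0]]'
python3 -c "
from h import *
f=grab_frame('wrist');P=cloud(f)
A=P[...,0]*-.274+P[...,1]*.962; B=P[...,0]*.962+P[...,1]*.274; Z=P[...,2]
for z0,z1 in [(205,222),(180,222)]:
  m=(Z>z0)&(Z<z1)&(A<-100)&(A>-300)&(B>440)&(B<535); print('bottle A',np.percentile(A[m],[2,98]),'B',np.percentile(B[m],[2,98]),Z[m].max())
go((436,326,310),(436,326,63))"
```

```text
clock: 57.28
eef_pos: [528.5, -72.8, 180.9]
tcp_rot: [-3.141, -0.0, 1.847]
contact_force: [-0.0, 0.4, -2.4]
opening: 0.57
grasp_force: 62.5
clock: 57.7
eef_pos: [528.7, -72.9, 181.2]
tcp_rot: [3.141, 0.0, 1.847]
contact_force: [-0.7, -0.2, -0.4]
opening: 1.004
grasp_force: 0.0
clock: 58.37
eef_pos: [529.2, -72.9, 312.8]
tcp_rot: [3.139, 0.001, 1.847]
contact_force: [0.7, -0.1, -0.2]
opening: 1.0
grasp_force: 0.0
bottle A [-227.52107275 -201.48226864] B [475.50265939 501.01045776] 217.29412541227663
bottle A [-228.02347424 -192.62209077] B [466.71083208 509.97351335] 217.29412541227663
t 58.4 tcp [528. -73. 311.] rpy [3.141 0.    1.847] open 1.0
(436, 326, 310) units [16.36  0.79  0.05]
(436, 326, 63) units [ 0.   -0.01  9.88]
```

Bottle 1 stands upright in the lane. Next is the second.

```bash
python3 -m inch '[[0,0,0,1,0.05,0,0],[0,0,0,1,0.05,0,0],[0,0,0,1,0.05,0,0],[0,0,0,1,0.05,0,0],[0,0,0,1,0.05,0,0],[0,0,0,1,0.05,0,0],[0,0,0,1,0.05,0,0],[0,0,0,1,0.05,0,0]]' >/dev/null
python3 -m inch '[[0,0,0,1,0.05,0,0],[0,0,0,1,0.05,0,0],[0,0,0,1,0.05,0,0],[0,0,0,1,0.05,0,0],[0,0,0,1,0.05,0,0],[0,0,0,1,0.05,0,0],[0,0,0,1,0.05,0,0],[0,0,0,1,0.05,0,0]]'
python3 -m inch '[[0,0,0,0.36,0,0,0.1],[0,0,0,0,0,0,0.1],[0,0,0,0,0,0,0.1]]'
python3 -c "
from h import *
f=grab_frame('wrist');P=cloud(f);Z=P[...,2]
m=(np.hypot(P[...,0]-436,P[...,1]-326)<35)&(Z>85)&(Z<110);q=P[m];print('cap',len(q),np.percentile(q,[2,98],axis=0).mean(0))
m=(np.hypot(P[...,0]-330,P[...,1]-335)<75)&(Z>5)&(Z<60);q=P[m];print('bowl',len(q),np.percentile(q,[2,98],axis=0).round())
go((436,326,63))"
```

```text
clock: 59.75
eef_pos: [437.7, 318.2, 309.7]
tcp_rot: [-3.139, 0.001, 1.847]
contact_force: [0.7, 0.1, -0.7]
opening: 0.997
grasp_force: 0.0
clock: 60.0
eef_pos: [435.9, 325.6, 310.1]
tcp_rot: [-3.14, 0.001, 1.848]
contact_force: [-0.7, -0.9, -0.5]
opening: 0.903
grasp_force: 0.0
cap 610 [434.89338396 324.31373979  95.96507527]
bowl 4191 [[259. 300.  13.]
 [334. 384.  35.]]
t 60.0 tcp [436. 325. 310.] rpy [-3.140e+00  1.000e-03  1.847e+00] open 0.9
(436, 326, 63) units [0.05 0.01 9.89]
```

```bash
python3 -m inch '[[0,0,0,0,0,0.9,0.1],[0,0,0,0,0,1,0.1],[0,0,0,0,0,1,0.1],[0,0,0,0,0,1,0.1],[0,0,0,0,0,1,0.1],[0,0,0,0,0,1,0.1],[0,0,0,0,0,1,0.1],[0,0,0,0,0,0.8,0.1]]'
python3 -m inch '[[0,0,0,0,0,0.8,0.1],[0,0,0,0,0,0.8,0.1],[0,0,0,0,0,0.4,0.1],[0,0,0,0,0,0.15,0.1],[0,0,0,0,0,0,0.1]]'
python3 -m inch '[[0,0,0,0,0,0,1],[0,0,0,0,0,0,1],[0,0,0,0,0,0,1],[0,0,0,0,0,0,1],[0,0,0,0,0,0,1],[0,0,0,0,0,0,1],[0,0,0,0,0,0,1]]' 60
python3 -m inch '[[0,0,0,0,0,-0.4,1],[0,0,0,0,0,-0.8,1],[0,0,0,0,0,-1,1],[0,0,0,0,0,-1,1],[0,0,0,0,0,-1,1],[0,0,0,0,0,-1,1],[0,0,0,0,0,-1,1],[0,0,0,0,0,-1,1]]'
python3 -m inch '[[0,0,0,0,0,-1,1],[0,0,0,0,0,-1,1],[0,0,0,0,0,-0.6,1],[0,0,0,0,0,-0.2,1],[0,0,0,0,0,0,1]]'
python3 -c "
from h import *
x,y=np.array([-.274,.962])*-156+np.array([.962,.274])*488.3
go((x,y,315),(x,y,187))"
```

```text
clock: 60.72
eef_pos: [436.3, 324.2, 116.9]
tcp_rot: [-3.14, 0.001, 1.846]
contact_force: [0.0, -0.3, 0.8]
opening: 0.9
grasp_force: 0.0
clock: 61.13
eef_pos: [436.3, 325.2, 64.3]
tcp_rot: [-3.14, 0.001, 1.846]
contact_force: [0.0, 0.2, 0.3]
opening: 0.9
grasp_force: 0.0
clock: 61.72
eef_pos: [436.9, 326.5, 66.2]
tcp_rot: [3.14, -0.0, 1.847]
contact_force: [-0.7, -2.4, 5.3]
opening: 0.572
grasp_force: 61.3
clock: 62.38
eef_pos: [436.1, 326.0, 247.2]
tcp_rot: [3.141, -0.0, 1.847]
contact_force: [1.2, 0.4, -2.0]
opening: 0.565
grasp_force: 62.3
clock: 62.8
eef_pos: [436.6, 326.4, 316.8]
tcp_rot: [3.139, -0.001, 1.847]
contact_force: [0.6, 0.3, -2.3]
opening: 0.568
grasp_force: 62.4
t 62.8 tcp [437. 326. 317.] rpy [ 3.139e+00 -1.000e-03  1.847e+00] open 0.57
(np.float64(512.4886), np.float64(-16.277799999999985), 315) units [-14.02  -0.82   0.05]
(np.float64(512.4886), np.float64(-16.277799999999985), 187) units [-0.01 -0.02  5.12]
```

```bash
python3 -m inch '[[0,0,0,-1,-0.06,0,1],[0,0,0,-1,-0.06,0,1],[0,0,0,-1,-0.06,0,1],[0,0,0,-1,-0.06,0,1],[0,0,0,-1,-0.06,0,1],[0,0,0,-1,-0.06,0,1],[0,0,0,-1,-0.06,0,1],[0,0,0,-1,-0.06,0,1]]'
python3 -m inch '[[0,0,0,-1,-0.06,0,1],[0,0,0,-1,-0.06,0,1],[0,0,0,-1,-0.06,0,1],[0,0,0,-1,-0.06,0,1],[0,0,0,-1,-0.06,0,1],[0,0,0,-1,-0.06,0,1],[0,0,0,0,0,0,1],[0,0,0,0,0,0,1]]'
python3 -m inch '[[0,0,0,0,0,0,1],[0,0,0,0,0,0,1]]'
python3 -c "
from h import *
x,y=np.array([-.274,.962])*-156+np.array([.962,.274])*488.3
go((x,y,187))"
```

```text
clock: 63.47
eef_pos: [478.5, 129.1, 313.4]
tcp_rot: [-3.139, -0.0, 1.847]
contact_force: [0.5, 0.3, -3.3]
opening: 0.566
grasp_force: 62.4
clock: 64.13
eef_pos: [510.9, -17.2, 313.4]
tcp_rot: [-3.139, -0.001, 1.845]
contact_force: [0.3, -0.4, -2.7]
opening: 0.571
grasp_force: 62.4
clock: 64.3
eef_pos: [511.0, -15.6, 314.2]
tcp_rot: [-3.141, -0.001, 1.847]
contact_force: [-0.5, 0.2, -2.3]
opening: 0.567
grasp_force: 62.4
t 64.3 tcp [511. -16. 314.] rpy [-3.141e+00 -1.000e-03  1.847e+00] open 0.57
(np.float64(512.4886), np.float64(-16.277799999999985), 187) units [-0.05  0.05  5.09]
```

```bash
python3 -m inch '[[0,0,0,-0.04,0.04,0.6,1],[0,0,0,0,0,0.8,1],[0,0,0,0,0,0.8,1],[0,0,0,0,0,0.8,1],[0,0,0,0,0,0.8,1],[0,0,0,0,0,0.7,1],[0,0,0,0,0,0.3,1],[0,0,0,0,0,0.15,1]]'
python3 -m inch '[[0,0,0,0,0,0,1],[0,0,0,0,0,0,1],[0,0,0,0,0,0.1,1],[0,0,0,0,0,0,1],[0,0,0,0,0,0,1]]'
python3 -c "
from h import *
s=r.sense();p=s['eef_pos'];print(p[0]*-.274+p[1]*.962,p[0]*.962+p[1]*.274,p[2])"
```

```text
clock: 64.97
eef_pos: [511.9, -16.2, 189.8]
tcp_rot: [-3.139, -0.001, 1.848]
contact_force: [-0.2, -0.2, -1.8]
opening: 0.568
grasp_force: 62.4
clock: 65.38
eef_pos: [513.1, -17.0, 189.0]
tcp_rot: [3.141, 0.0, 1.847]
contact_force: [0.7, 1.1, -2.9]
opening: 0.566
grasp_force: 62.4
-156.98285064342855 488.9047416289084 189.04687869826284
```

```bash
python3 -m inch '[[0,0,0,0,0,0.15,1],[0,0,0,0,0,0,1],[0,0,0,0,0,0.1,1],[0,0,0,0,0,0,1],[0,0,0,0,0,0,1]]'
python3 -m inch '[[0,0,0,0,0,0.06,1],[0,0,0,0,0,0,1],[0,0,0,0,0,0,1]]'
```

```text
clock: 65.8
eef_pos: [512.7, -17.0, 182.1]
tcp_rot: [-3.141, -0.0, 1.847]
contact_force: [0.4, 0.8, -2.4]
opening: 0.568
grasp_force: 62.4
clock: 66.05
eef_pos: [512.8, -17.0, 180.7]
tcp_rot: [-3.142, -0.0, 1.847]
contact_force: [-0.4, -0.3, -2.6]
opening: 0.571
grasp_force: 62.4
```

```bash
python3 -m inch '[[0,0,0,0,0,0,0.35],[0,0,0,0,0,0,0.3],[0,0,0,0,0,0,0.15],[0,0,0,0,0,0,0.05],[0,0,0,0,0,0,0]]'
python3 -m inch '[[0,0,0,0,0,-0.4,0],[0,0,0,0,0,-1,0],[0,0,0,0,0,-1,0],[0,0,0,0,0,-1,0],[0,0,0,0,0,-1,0],[0,0,0,0,0,-0.6,0],[0,0,0,0.8,0,0,0],[0,0,0,1,0,0,0]]'
python3 -m inch '[[0,0,0,1,0,0,0],[0,0,0,1,0,0,0],[0,0,0,0,0,0,0],[0,0,0,0,0,0,0]]'
python3 -c "
from h import *
f=grab_frame('top');P=cloud(f)
A=P[...,0]*-.274+P[...,1]*.962; B=P[...,0]*.962+P[...,1]*.274; Z=P[...,2]
for z0,z1 in [(200,224)]:
  m=(Z>z0)&(Z<z1)&(A<-100)&(A>-300)&(B>440)&(B<535); print('caps',m.sum(),np.percentile(A[m],[2,50,98]) if m.sum() else '')
x,y=np.array([-.274,.962])*-62+np.array([.962,.274])*488.5
go((x,y,208))"
```

```text
clock: 66.47
eef_pos: [512.9, -17.0, 180.9]
tcp_rot: [3.141, 0.0, 1.847]
contact_force: [0.3, -0.0, 0.1]
opening: 0.999
grasp_force: 0.0
clock: 67.13
eef_pos: [501.4, 25.8, 308.0]
tcp_rot: [3.138, 0.001, 1.845]
contact_force: [0.3, 1.0, -0.3]
opening: 1.001
grasp_force: 0.0
clock: 67.47
eef_pos: [486.7, 75.2, 306.6]
tcp_rot: [3.141, 0.0, 1.849]
contact_force: [-0.7, 0.3, 0.8]
opening: 1.0
grasp_force: 0.0
caps 135 [-224.13505423 -199.15828764 -145.61892063]
t 67.5 tcp [487.  75. 306.] rpy [3.141 0.    1.848] open 1.0
(np.float64(486.925), np.float64(74.20500000000001), 208) units [-0.01 -0.01  3.94]
```

```bash
python3 -m inch '[[0,0,0,0,0,0.6,0],[0,0,0,0,0,0.8,0],[0,0,0,0,0,0.8,0],[0,0,0,0,0,0.8,0],[0,0,0,0,0,0.6,0],[0,0,0,0,0,0.3,0],[0,0,0,0,0,0.05,0],[0,0,0,0,0,0,0]]'
python3 -m inch '[[0,0,0,0,0,0,1],[0,0,0,0,0,0,1],[0,0,0,0,0,0,1],[0,0,0,0,0,0,1],[0,0,0,0,0,0,1],[0,0,0,0,0,0,1],[0,0,0,0,0,0,1],[0,0,0,0,0,0,1]]' 40
python3 -m inch '[[0,0,0,-0.1,0,0,1],[0,0,0,-0.2,0,0,1],[0,0,0,-0.2,0,0,1],[0,0,0,-0.2,0,0,1],[0,0,0,-0.2,0,0,1],[0,0,0,-0.2,0,0,1],[0,0,0,-0.2,0,0,1],[0,0,0,-0.1,0,0,1]]'
python3 -c "
from h import *
s=r.sense();p=s['eef_pos'];print(p[0]*-.274+p[1]*.962,p[0]*.962+p[1]*.274)"
```

```text
clock: 68.18
eef_pos: [487.1, 73.9, 207.2]
tcp_rot: [-3.141, 0.0, 1.846]
contact_force: [-0.4, 0.2, 0.0]
opening: 1.001
grasp_force: 0.0
clock: 68.85
eef_pos: [486.0, 74.2, 207.6]
tcp_rot: [-3.14, 0.0, 1.847]
contact_force: [-7.0, -0.7, 8.4]
opening: 0.298
grasp_force: 40.4
clock: 69.52
eef_pos: [495.6, 40.4, 207.5]
tcp_rot: [-3.14, -0.0, 1.847]
contact_force: [-6.8, 0.8, 7.9]
opening: 0.298
grasp_force: 40.4
-96.91325903528409 487.8746005106535
```

```bash
python3 -m inch '[[0,0,0,-0.12,0,0,1],[0,0,0,-0.12,0,0,1],[0,0,0,-0.12,0,0,1],[0,0,0,-0.12,0,0,1],[0,0,0,-0.12,0,0,1],[0,0,0,0,0,0,1],[0,0,0,0,0,0,1]]'
python3 -m inch '[[0,0,0,-0.06,0,0,1],[0,0,0,-0.06,0,0,1],[0,0,0,0,0,0,1],[0,0,0,0,0,0,1]]'
python3 -m inch '[[0,0,0,-0.06,0,0,1],[0,0,0,0,0,0,1],[0,0,0,0,0,0,1]]'
python3 -c "
from h import *
s=r.sense();p=s['eef_pos'];print(p[0]*-.274+p[1]*.962,p[0]*.962+p[1]*.274)"
```

```text
clock: 70.1
eef_pos: [499.7, 26.1, 207.6]
tcp_rot: [-3.14, -0.0, 1.847]
contact_force: [-6.7, -2.1, 7.4]
opening: 0.299
grasp_force: 40.4
clock: 70.43
eef_pos: [500.4, 23.6, 207.6]
tcp_rot: [-3.14, -0.001, 1.847]
contact_force: [-7.0, 1.4, 9.8]
opening: 0.301
grasp_force: 40.5
clock: 70.68
eef_pos: [500.8, 22.2, 207.6]
tcp_rot: [-3.14, -0.001, 1.847]
contact_force: [-6.7, 1.3, 9.3]
opening: 0.301
grasp_force: 40.5
-115.8316833215168 487.8683056858907
```

```bash
python3 -m inch '[[0,0,0,-0.08,0,0,1],[0,0,0,0,0,0,1],[0,0,0,0,0,0,1]]' | grep -E "eef|contact"
python3 -m inch '[[0,0,0,-0.08,0,0,1],[0,0,0,0,0,0,1],[0,0,0,0,0,0,1]]' | grep -E "eef|contact"
python3 -m inch '[[0,0,0,-0.06,0,0,1],[0,0,0,0,0,0,1],[0,0,0,0,0,0,1]]' | grep -E "eef|contact"
```

```text
eef_pos: [501.4, 20.3, 207.6]
contact_force: [-7.5, 0.8, 9.3]
eef_pos: [501.9, 18.4, 207.6]
contact_force: [-6.5, 1.0, 8.1]
eef_pos: [502.4, 16.9, 207.6]
contact_force: [-6.9, 1.1, 9.7]
```

```bash
for k in 1; do
python3 -m inch '[[0,0,0,-0.06,0,0,1],[0,0,0,0,0,0,1],[0,0,0,0,0,0,1]]' | grep -E "eef|contact"
python3 -m inch '[[0,0,0,-0.05,0,0,1],[0,0,0,0,0,0,1],[0,0,0,0,0,0,1]]' | grep -E "eef|contact"
done
python3 -c "
from h import *
f=grab_frame('wrist');P=cloud(f)
A=P[...,0]*-.274+P[...,1]*.962; B=P[...,0]*.962+P[...,1]*.274; Z=P[...,2]
m=(Z>205)&(Z<224)&(A<-100)&(A>-300)&(B>440)&(B<535); print('caps',m.sum(),np.sort(A[m])[::60].round())
t=grab_frame('top');save(t,'t9');P=cloud(t)
A=P[...,0]*-.274+P[...,1]*.962; B=P[...,0]*.962+P[...,1]*.274; Z=P[...,2]
m=(Z>200)&(Z<224)&(A<-145)&(A>-300)&(B>440)&(B<535); print('caps top',m.sum(),np.sort(A[m])[::8].round())"
```

```text
eef_pos: [502.5, 16.2, 207.6]
contact_force: [-7.9, 5.5, 10.0]
eef_pos: [502.6, 16.0, 207.6]
contact_force: [-8.6, 12.4, 9.8]
caps 3355 [-164. -162. -132. -130. -127. -125. -122. -120. -117. -116. -116. -116.
 -116. -116. -116. -116. -115. -115. -114. -113. -113. -112. -112. -112.
 -112. -112. -112. -112. -112. -112. -112. -112. -112. -112. -112. -111.
 -111. -111. -111. -111. -111. -111. -110. -110. -110. -110. -110. -110.
 -110. -110. -110. -110. -110. -110. -110. -110.]
caps top 67 [-238. -233. -229. -226. -224. -221. -218. -215. -211.]
```

Force has risen to 12 N with the clear length at about 0.100, so the row is snug. I relax the push, release and retreat.

```bash
python3 -m inch '[[0,0,0,0.04,0,0,1],[0,0,0,0,0,0,1],[0,0,0,0,0,0,1]]' | grep -E "eef|contact"
python3 -m inch '[[0,0,0,0,0,0,0.6],[0,0,0,0,0,0,0.4],[0,0,0,0,0,0,0],[0,0,0,0,0,0,0],[0,0,0,0,0,0,0],[0,0,0,0,0,0,0]]' | grep -E "eef|contact|open"
python3 -m inch '[[0,0,0,0,0,-0.4,0],[0,0,0,0,0,-0.8,0],[0,0,0,0,0,-1,0],[0,0,0,0,0,-1,0],[0,0,0,0,0,-1,0],[0,0,0,0.6,0,-1,0],[0,0,0,1,0,0,0],[0,0,0,1,0,0,0]]' >/dev/null
python3 -m inch '[[0,0,0,1,-0.5,0,0],[0,0,0,1,-1,0,0],[0,0,0,1,-1,0,0],[0,0,0,0,0,0,0],[0,0,0,0,0,0,0]]' | grep eef
python3 -c "
from h import *
t=grab_frame('top');P=cloud(t)
A=P[...,0]*-.274+P[...,1]*.962; B=P[...,0]*.962+P[...,1]*.274; Z=P[...,2]
m=(Z>205)&(Z<224)&(A<-150)&(A>-300)&(B>440)&(B<535); print('caps top',m.sum(),np.sort(A[m])[::8].round())
m=(Z>160)&(Z<185)&(A<-80)&(A>-160)&(B>455)&(B<525); print('stop',np.percentile(A[m],[2,98]))
for n in ('top','wrist'):
  f=t if n=='top' else grab_frame(n); save(f,n+'9')
s=grab_frame('side')['pixels'][150:390,200:440,::-1];a=t['pixels'][150:280,155:365,::-1]
cv2.imwrite('pics/fin.png',np.hstack([cv2.resize(s,(390,390),interpolation=3),cv2.resize(a[:,80:210],(390,390),interpolation=3)]))"
```

```text
eef_pos: [502.5, 16.2, 207.5]
contact_force: [-8.4, 7.3, 9.3]
eef_pos: [503.8, 14.9, 207.0]
contact_force: [-0.0, 0.6, 0.1]
opening: 0.999
eef_pos: [404.4, 133.3, 338.0]
caps top 132 [-237. -232. -229. -226. -223. -220. -218. -214. -210. -183. -180. -177.
 -174. -172. -169. -166. -163.]
stop [-156.32771436  -99.78940758]
```

View pics/fin.png

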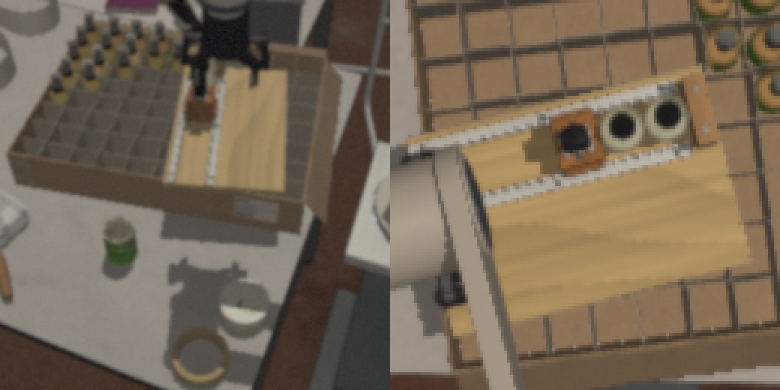

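The picture shows both bottles, at (620,128) and (665,118), upright and snug between the stop (577,140) and the end block (702,110). The caps are 50 mm apart, the label roll still stands at its place, and the board is clear.

```bash
python3 -c "
from rig import r
print(r.sign_off())"
```

```text
the job is handed in; nothing more can be done
None
```

The job is handed in: all five pieces of rubbish are in the bin below the rim, both bottles stand upright and snug between the end block and the stop, and the label roll was left where it stood.

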